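Check the caps, load the shaker and lock its cam clamp

TASK

Get the sample bottles ready for shaking: test the cap of each bottle with a light twist, stand every bottle whose cap is tight upright in the shaker's bay (turn the clamp knob back first, as it was left nearly shut), and stand every bottle whose cap is loose, turning on its neck, upright in the white spill tray for a new cap. When all are sorted, turn the cam knob clockwise until its sprung index pin drops into the notch, so that the clamp bar holds the loaded bottles, and let everything go. Leave the petri dishes and the timer where they are.

Things in the scene. Friction and masses are not known exactly. Their poses are not given: they have to be found in the camera images.
- bottle_a_mid (a point): Sample bottle A (four or five, all alike; an absent one reads None): amber glass, body 56 mm across, 58 mm high, sloping shoulder, white label; 100 mm tall with its cap, 0.2 kg, stands loose and upright. This point is on its axis half-way up, 50 mm above its foot; z up the bottle; the frame turns with the glass, not the cap.
- bottle_a_cap (a point): Centre of bottle A's white ribbed screw cap, 38 mm across, 24 mm high, 38 mm above the bottle's middle; it can be carried by it. x is along the black line on its top and turns with the cap. A loose cap turns on the neck endlessly, either way, at a light twist (0.006 N m) while the glass stays still; a tight one never turns on the neck: the whole bottle turns with it.
- bottle_a: The glass of bottle A: origin at the centre of its foot, z up. The rules call its cap tight by an unseen value, seal (above 0.0048 tight, below 0.0038 loose), which cannot be read, only found by twisting.
- bottle_b_mid (a point): Sample bottle B (four or five, all alike; an absent one reads None): amber glass, body 56 mm across, 58 mm high, sloping shoulder, white label; 100 mm tall with its cap, 0.2 kg, stands loose and upright. This point is on its axis half-way up, 50 mm above its foot; z up the bottle; the frame turns with the glass, not the cap.
- bottle_b_cap (a point): Centre of bottle B's white ribbed screw cap, 38 mm across, 24 mm high, 38 mm above the bottle's middle; it can be carried by it. x is along the black line on its top and turns with the cap. A loose cap turns on the neck endlessly, either way, at a light twist (0.006 N m) while the glass stays still; a tight one never turns on the neck: the whole bottle turns with it.
- bottle_b: The glass of bottle B: origin at the centre of its foot, z up. The rules call its cap tight by an unseen value, seal (above 0.0048 tight, below 0.0038 loose), which cannot be read, only found by twisting.
- bottle_c_mid (a point): Sample bottle C (four or five, all alike; an absent one reads None): amber glass, body 56 mm across, 58 mm high, sloping shoulder, white label; 100 mm tall with its cap, 0.2 kg, stands loose and upright. This point is on its axis half-way up, 50 mm above its foot; z up the bottle; the frame turns with the glass, not the cap.
- bottle_c_cap (a point): Centre of bottle C's white ribbed screw cap, 38 mm across, 24 mm high, 38 mm above the bottle's middle; it can be carried by it. x is along the black line on its top and turns with the cap. A loose cap turns on the neck endlessly, either way, at a light twist (0.006 N m) while the glass stays still; a tight one never turns on the neck: the whole bottle turns with it.
- bottle_c: The glass of bottle C: origin at the centre of its foot, z up. The rules call its cap tight by an unseen value, seal (above 0.0048 tight, below 0.0038 loose), which cannot be read, only found by twisting.
- bottle_d_mid (a point): Sample bottle D (four or five, all alike; an absent one reads None): amber glass, body 56 mm across, 58 mm high, sloping shoulder, white label; 100 mm tall with its cap, 0.2 kg, stands loose and upright. This point is on its axis half-way up, 50 mm above its foot; z up the bottle; the frame turns with the glass, not the cap.
- bottle_d_cap (a point): Centre of bottle D's white ribbed screw cap, 38 mm across, 24 mm high, 38 mm above the bottle's middle; it can be carried by it. x is along the black line on its top and turns with the cap. A loose cap turns on the neck endlessly, either way, at a light twist (0.006 N m) while the glass stays still; a tight one never turns on the neck: the whole bottle turns with it.
- bottle_d: The glass of bottle D: origin at the centre of its foot, z up. The rules call its cap tight by an unseen value, seal (above 0.0048 tight, below 0.0038 loose), which cannot be read, only found by twisting.
- bottle_e_mid (a point): Sample bottle E (four or five, all alike; an absent one reads None): amber glass, body 56 mm across, 58 mm high, sloping shoulder, white label; 100 mm tall with its cap, 0.2 kg, stands loose and upright. This point is on its axis half-way up, 50 mm above its foot; z up the bottle; the frame turns with the glass, not the cap.
- bottle_e_cap (a point): Centre of bottle E's white ribbed screw cap, 38 mm across, 24 mm high, 38 mm above the bottle's middle; it can be carried by it. x is along the black line on its top and turns with the cap. A loose cap turns on the neck endlessly, either way, at a light twist (0.006 N m) while the glass stays still; a tight one never turns on the neck: the whole bottle turns with it.
- bottle_e: The glass of bottle E: origin at the centre of its foot, z up. The rules call its cap tight by an unseen value, seal (above 0.0048 tight, below 0.0038 loose), which cannot be read, only found by twisting.
- shaker: Bench shaker, white, 240 mm deep (x, front to back), 262 mm wide (y, to the left), fixed; origin under its centre on the bench. Its level platform is 60 mm up; its bay is a row along y between a fence at the back (face 100 mm behind the origin, 36 mm high) and the blue clamp bar in front, and is 230 mm long, centred.
- bay_mid (a point): Middle of the three rings, 75 mm apart, that mark bottle places in the shaker's bay, on the platform's surface; axes as the shaker's. The fence's face is 35 mm behind the rings' centres; the clamp bar's face, 31 mm high, is 35 mm in front of them when the clamp is open.
- knob_grip (a point): Grip of the clamp's cam knob: a black upright bar 52 mm long (x), 16 mm thick (y), 32 mm high, white pointer line on top, over a notched steel disc 68 mm across, 130 mm in front of the middle ring. This point is on the upright turning axis, 16 mm below the bar's top, 116 mm above the bench; the frame turns with the knob.
- cam_knob (a joint): Angle of the cam knob, rad: 0 open (a stop), growing clockwise seen from above; at about 2.36 the disc's notch meets the index pin, stop at 2.42. It stays where it is left and takes up to about 0.3 N m. Its spiral cam moves the sprung clamp bar 7.4 mm per rad toward the fence; the bar gives up to 8 mm and pushes bottles back against the fence.
- index_pin (a joint): Travel, m, of the red-handled index pin, pressed by its own spring against the disc's rim from the left side: about 0.0055 on the rim, 0 when it has dropped into the notch and locks the knob.
- tray_mid (a point): White plastic spill tray, 170 mm (x) by 150 mm (y), 18 mm high, walls 4 mm, fixed. This point is on its inner floor in the middle, 4 mm above the bench.
- dish: Closed petri dish, 61 mm across, 14 mm high, a bystander; origin at its underside.
- timer: Count-down timer lying flat, 73 x 65 x 19 mm, a bystander; origin at its underside.

How it is judged:
On the way, in this order (a step that is already met when the one before it is completed fails the run):
1. every bottle with a tight cap stands in the shaker's bay and every bottle with a loose cap in the spill tray, the clamp not yet locked (angle between each of bottle_a_mid, bottle_b_mid, bottle_c_mid, bottle_d_mid, bottle_e_mid's own z axis and vertical below 0.12 rad and linear speed of each of bottle_a, bottle_b, bottle_c, bottle_d, bottle_e below 0.03 m/s and ((value of joint bottle_a_seal below 0.0048 m and x of bottle_a_mid in the frame of tray_mid between -0.056 and 0.056 m and y of bottle_a_mid in the frame of tray_mid between -0.046 and 0.046 m and z of bottle_a_mid in the frame of tray_mid between 0.042 and 0.058 m) or (value of joint bottle_a_seal above 0.0038 m and x of bottle_a_mid in the frame of bay_mid between -0.012 and 0.016 m and y of bottle_a_mid in the frame of bay_mid between -0.105 and 0.105 m and z of bottle_a_mid in the frame of bay_mid between 0.043 and 0.057 m)) and ((value of joint bottle_b_seal below 0.0048 m and x of bottle_b_mid in the frame of tray_mid between -0.056 and 0.056 m and y of bottle_b_mid in the frame of tray_mid between -0.046 and 0.046 m and z of bottle_b_mid in the frame of tray_mid between 0.042 and 0.058 m) or (value of joint bottle_b_seal above 0.0038 m and x of bottle_b_mid in the frame of bay_mid between -0.012 and 0.016 m and y of bottle_b_mid in the frame of bay_mid between -0.105 and 0.105 m and z of bottle_b_mid in the frame of bay_mid between 0.043 and 0.057 m)) and ((value of joint bottle_c_seal below 0.0048 m and x of bottle_c_mid in the frame of tray_mid between -0.056 and 0.056 m and y of bottle_c_mid in the frame of tray_mid between -0.046 and 0.046 m and z of bottle_c_mid in the frame of tray_mid between 0.042 and 0.058 m) or (value of joint bottle_c_seal above 0.0038 m and x of bottle_c_mid in the frame of bay_mid between -0.012 and 0.016 m and y of bottle_c_mid in the frame of bay_mid between -0.105 and 0.105 m and z of bottle_c_mid in the frame of bay_mid between 0.043 and 0.057 m)) and ((value of joint bottle_d_seal below 0.0048 m and x of bottle_d_mid in the frame of tray_mid between -0.056 and 0.056 m and y of bottle_d_mid in the frame of tray_mid between -0.046 and 0.046 m and z of bottle_d_mid in the frame of tray_mid between 0.042 and 0.058 m) or (value of joint bottle_d_seal above 0.0038 m and x of bottle_d_mid in the frame of bay_mid between -0.012 and 0.016 m and y of bottle_d_mid in the frame of bay_mid between -0.105 and 0.105 m and z of bottle_d_mid in the frame of bay_mid between 0.043 and 0.057 m)) and ((value of joint bottle_e_seal below 0.0048 m and x of bottle_e_mid in the frame of tray_mid between -0.056 and 0.056 m and y of bottle_e_mid in the frame of tray_mid between -0.046 and 0.046 m and z of bottle_e_mid in the frame of tray_mid between 0.042 and 0.058 m) or (value of joint bottle_e_seal above 0.0038 m and x of bottle_e_mid in the frame of bay_mid between -0.012 and 0.016 m and y of bottle_e_mid in the frame of bay_mid between -0.105 and 0.105 m and z of bottle_e_mid in the frame of bay_mid between 0.043 and 0.057 m)) and value of joint index_pin above 0.004 m), for 0.2 s.
2. the cam knob is turned until the index pin has dropped into its notch (value of joint index_pin below 0.002 m and value of joint cam_knob above 2.2 rad), for 0.2 s.
At the end, for the whole second after the job is handed in: Each bottle stands upright (7 deg) and still: tight-capped ones on the shaker platform between bar and fence (within 105 mm of the bay's middle along the row), loose-capped ones on the tray floor; cam knob past 2.2 rad, index pin in the notch (travel under 2 mm) (all of step 2 and angle between each of bottle_a_mid, bottle_b_mid, bottle_c_mid, bottle_d_mid, bottle_e_mid's own z axis and vertical below 0.12 rad and linear speed of each of bottle_a, bottle_b, bottle_c, bottle_d, bottle_e below 0.03 m/s and ((value of joint bottle_a_seal below 0.0048 m and x of bottle_a_mid in the frame of tray_mid between -0.056 and 0.056 m and y of bottle_a_mid in the frame of tray_mid between -0.046 and 0.046 m and z of bottle_a_mid in the frame of tray_mid between 0.042 and 0.058 m) or (value of joint bottle_a_seal above 0.0038 m and x of bottle_a_mid in the frame of bay_mid between -0.012 and 0.016 m and y of bottle_a_mid in the frame of bay_mid between -0.105 and 0.105 m and z of bottle_a_mid in the frame of bay_mid between 0.043 and 0.057 m)) and ((value of joint bottle_b_seal below 0.0048 m and x of bottle_b_mid in the frame of tray_mid between -0.056 and 0.056 m and y of bottle_b_mid in the frame of tray_mid between -0.046 and 0.046 m and z of bottle_b_mid in the frame of tray_mid between 0.042 and 0.058 m) or (value of joint bottle_b_seal above 0.0038 m and x of bottle_b_mid in the frame of bay_mid between -0.012 and 0.016 m and y of bottle_b_mid in the frame of bay_mid between -0.105 and 0.105 m and z of bottle_b_mid in the frame of bay_mid between 0.043 and 0.057 m)) and ((value of joint bottle_c_seal below 0.0048 m and x of bottle_c_mid in the frame of tray_mid between -0.056 and 0.056 m and y of bottle_c_mid in the frame of tray_mid between -0.046 and 0.046 m and z of bottle_c_mid in the frame of tray_mid between 0.042 and 0.058 m) or (value of joint bottle_c_seal above 0.0038 m and x of bottle_c_mid in the frame of bay_mid between -0.012 and 0.016 m and y of bottle_c_mid in the frame of bay_mid between -0.105 and 0.105 m and z of bottle_c_mid in the frame of bay_mid between 0.043 and 0.057 m)) and ((value of joint bottle_d_seal below 0.0048 m and x of bottle_d_mid in the frame of tray_mid between -0.056 and 0.056 m and y of bottle_d_mid in the frame of tray_mid between -0.046 and 0.046 m and z of bottle_d_mid in the frame of tray_mid between 0.042 and 0.058 m) or (value of joint bottle_d_seal above 0.0038 m and x of bottle_d_mid in the frame of bay_mid between -0.012 and 0.016 m and y of bottle_d_mid in the frame of bay_mid between -0.105 and 0.105 m and z of bottle_d_mid in the frame of bay_mid between 0.043 and 0.057 m)) and ((value of joint bottle_e_seal below 0.0048 m and x of bottle_e_mid in the frame of tray_mid between -0.056 and 0.056 m and y of bottle_e_mid in the frame of tray_mid between -0.046 and 0.046 m and z of bottle_e_mid in the frame of tray_mid between 0.042 and 0.058 m) or (value of joint bottle_e_seal above 0.0038 m and x of bottle_e_mid in the frame of bay_mid between -0.012 and 0.016 m and y of bottle_e_mid in the frame of bay_mid between -0.105 and 0.105 m and z of bottle_e_mid in the frame of bay_mid between 0.043 and 0.057 m))); the robot touches nothing.
It fails at once if the petri dish or the timer is pushed more than 4 cm from its place (distance of any of dish, timer from where it was at the start of the episode above 0.04 m).
Of bottle_b, bottle_c, bottle_d, bottle_e only 3 to 4 are there at a start; the rules pass over those that are not, and their reading is None.
At some moment in a run one of bottle_a, bottle_b, bottle_c, bottle_d, bottle_e may be knocked a few centimetres aside while the robot is not near it.
It also fails if it takes over 210 s, if anything falls off the work surface, if the arm or the gripper's body presses on something with over 40 N, if the wrist force passes 120 N, or if a joint passes its speed limit or range.

ROBOT

A 6-joint arm with a two-finger parallel gripper is mounted at the origin on a cart in front of the work surface, level with it; the furniture and walls round the work are solid. World frame = base frame: x ahead of the robot, y to its left, z up, the work surface at z = 0. Lengths are in m, angles in rad, forces in N, time in s.
With the tool pointing down it reaches from about 0.3 to 0.775 m from the base axis. Payload 14.6 kg.
Tool frame: the origin (TCP) lies midway between the tips of the shut fingers; the grasp point (between the pads) lies 19 mm behind it (ctrl.pinch_z is the distance from the TCP to the grasp point, in m); z points along the fingers, y is the line along which they close (so a half turn about z gives the same grasp; the last joint's range is limited). The gripper opens to 94 mm and grips with 3 to 60 N. Pads are 16 mm wide; open, the fingers measure 119 mm over their backs; the gripper's body (75 mm by 177 mm) begins 78 mm behind the grasp point.
Start: joints at [1.201, 0.3, 1.521, -0, 1.321, -0.067], TCP at [0.164, 0.525, 0.205] pointing down, gripper open.
Joint ranges: [-3.03, 3.03], [-0.79, 2.21], [0.23, 2.52], [-1.04, 4.18], [0, 3.07], [-2.55, 2.55]. Speed limits (rad/s): [2.22, 2.22, 2.57, 3.14, 3.14, 3.14].

INTERFACE

Orientations are given as [roll, pitch, yaw] about the fixed x, y, z axes, in that order (R = Rz(yaw) Ry(pitch) Rx(roll)).
In Python, from station import ctrl gives the robot as it stands.
- The arm moves only by the tool jog_arm, never from a script. Its argument "motion" is a list of rows, each a list of 7 numbers: the shift along the tool's x, y, z in m, then the turn, a rotation vector about the tool's x, y, z in rad, then the opening, from -1 (shut) to 1 (fully open). In form: [[tx, ty, tz, rx, ry, rz, gripper], ...]. A call has 1 to 5 rows; each row shifts and turns the commanded pose from where the row before left it, along the tool's axes as they then stand; what a row does not reach is not made up. A row lasts 1/10 s, in which the tool goes at most 50 mm and 8.59 degrees, less where a joint would pass 70% of its speed; a pose out of reach is approached as far as the arm can. A call is refused whole if a number of a shift passes 0.05 or a number of a turn 0.15, either way. A call with a gripper value outside its range is refused whole. The fingers move at their own pace and stop on an object; "squeeze" is the grip in N (left out, the last holds). Time passes only in rows, so rows that do not move let the fingers close. It gives the time, the measured TCP pose, the force, the opening and the grip force at its end, in the units of the state.
- ctrl.get_obs(): the state, without advancing time (a new reading comes with each control period).
- ctrl.camera(name): name is "side" or "top" or "wrist"; returns the picture (420x560x3 uint8, red, green, blue); there is no depth.
- ctrl.camera_model(name): a dict with "intrinsics" (3x3 intrinsics, pixels), "rvec" (rotation vector, rad) and "tvec" (3), from world to camera coordinates, as OpenCV has them. Camera axes: x right, y down, z forward; pixel columns grow to the right and rows downward; lengths in m; the calibration is good to about 2 mm. A picture is of the moment at which its call begins: read the wrist's pose just before it. camera_model takes no time and is no camera call; for the wrist camera it gives the pose at the moment of the call.
- ctrl.hand_in(): hands the job in; it is judged then, once.
The state is a dict: "time_s": time; "qpos": joint angles; "joint_vel": joint speeds; "tau": joint torques, N m; "ee_pos": TCP position; "eef_rot": TCP orientation; "force": force on the tool from outside, world axes, zero at the start; "moment": the same for the moment, N m; "grip_width": finger opening in m; "grip_force": force on a finger pad.
Only numpy, scipy, OpenCV 4.12 (cv2) and the standard library are available. Lean on these libraries where they do the work, as an engineer would, in place of code of your own. Each camera call takes 0.05 s, during which the arm holds its last target. There are 200 camera calls.

## Working session

There is one attempt and no reset: what is moved stays moved. The work goes in short steps, Python scripts to look and compute and a tool call to move; the robot and the scene stay as the last step left them, time stands still between calls to the robot, and variables do not carry over. Pictures are saved under pics/ and viewed, at most 17 in all, crops included, and the job is handed in when it is done.

Besides the shell and the picture viewer there is one more tool, called by a JSON object that holds its "api" and its "payload", one argument or row to a line. jog_arm: Moves the arm, as the interface text tells. Its arguments: {"type":"object","properties":{"motion":{"type":"array"},"squeeze":{"type":"number"}},"required":["motion"]}

```bash
ls; mkdir -p pics
cat > h.py <<'E'
import numpy as np, cv2
from scipy.spatial.transform import Rotation as R
from station import ctrl
def snap(n,f):
    m=ctrl.camera_model(n); im=ctrl.camera(n); cv2.imwrite('pics/'+f,im[:,:,::-1]); return im,m
def px2w(m,uv,z):
    K=np.array(m['intrinsics'],float);Rm=cv2.Rodrigues(np.array(m['rvec'],float))[0];t=np.array(m['tvec'],float).ravel()
    out=[]
    for u,v in np.atleast_2d(uv):
        d=Rm.T@np.linalg.solve(K,[u,v,1.]);c=-Rm.T@t
        out.append(c+d*(z-c[2])/d[2])
    return np.round(np.array(out),4)
def w2px(m,p):
    return cv2.projectPoints(np.atleast_2d(np.array(p,float)),np.array(m['rvec'],float),np.array(m['tvec'],float),np.array(m['intrinsics'],float),None)[0][:,0]
E
python3 - <<'E'
from h import *
print(ctrl.get_obs())
a,m=snap('top','top0.png');b,m2=snap('side','side0.png')
for q in (m,m2): print(q, -cv2.Rodrigues(np.array(q['rvec'],float))[0].T@np.array(q['tvec'],float).ravel())
E
```

```text
pics
{'time_s': 0.0, 'qpos': array([ 1.20140924e+00,  3.00477766e-01,  1.52160751e+00, -3.47033710e-05,
        1.32070158e+00, -6.65779970e-02]), 'joint_vel': array([-0.00105111,  0.00103368,  0.00128739, -0.00321218, -0.0002063 ,
        0.0002101 ]), 'tau': array([ 1.21761304e-04, -5.31815600e+01, -3.52730441e+01,  7.07505690e-02,
        2.44396337e-02, -5.34458502e-05]), 'ee_pos': array([0.16391176, 0.52471901, 0.2048715 ]), 'eef_rot': array([-3.14039886e+00, -4.59098200e-05,  2.83879214e+00]), 'force': array([-0.13603291, -0.08416512,  0.28004293]), 'moment': array([ 0.00438003,  0.00256023, -0.01742756]), 'grip_force': 0.0, 'grip_width': 0.09406862833820723}
{'intrinsics': array([[469.4488992 ,   0.        , 271.90688164],
       [  0.        , 469.4488992 , 215.35472159],
       [  0.        ,   0.        ,   1.        ]]), 'rvec': array([ 2.20971682, -2.15646186,  0.08712384]), 'tvec': array([0.05351947, 0.4422741 , 1.39388682])} [0.33197452 0.0665716  1.42364051]
{'intrinsics': array([[430.16771526,   0.        , 273.39055682],
       [  0.        , 430.16771526, 205.93876827],
       [  0.        ,   0.        ,   1.        ]]), 'rvec': array([ 1.91079074, -0.48101293,  0.29159019]), 'tvec': array([-0.37956541,  0.20012339,  1.04508186])} [-0.06158543 -0.97215474  0.57222178]
```

View pics/top0.png

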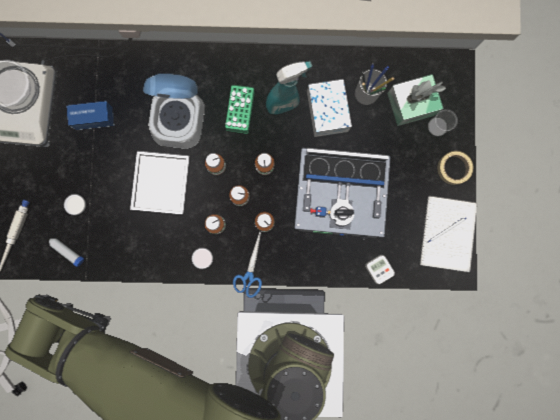

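View pics/side0.png

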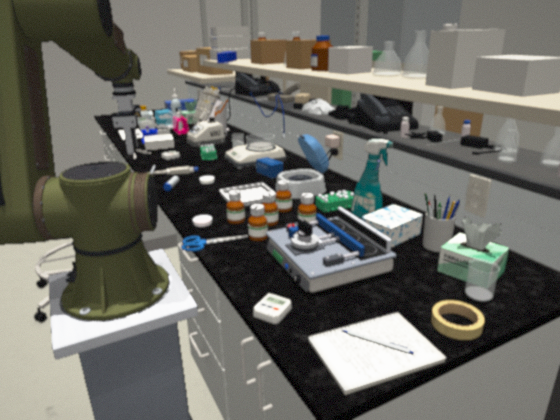

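The top view shows five bottles with caps at about (215,162), (264,162), (239,194), (214,223) and (263,222). The tray is at (160,183), the shaker at (343,192) with its knob at (343,211), the dish at (203,258) and the timer at (380,269). I'll zoom in for detail.

Run:
```python
from h import *
im=cv2.imread('pics/top0.png');m=ctrl.camera_model('top')
c=im[140:245,190:400];cv2.imwrite('pics/z0.png',cv2.resize(c,None,fx=3.8,fy=3.8,interpolation=cv2.INTER_CUBIC))
g=im.min(axis=2)
for (u,v) in [(215,162),(264,162),(239,194),(214,223),(263,222)]:
    w=(g[v-14:v+14,u-14:u+14]>150).astype('uint8')
    n,l,s,ce=cv2.connectedComponentsWithStats(w)
    k=1+np.argmax(s[1:,4]);p=ce[k]+[u-14,v-14];print(p,s[k],px2w(m,p,0.1))
print('tray',px2w(m,[(136,152),(188,156),(184,214),(130,209)],0.018))
print('shaker',px2w(m,[(302,149),(390,153),(385,236),(295,230)],0.06))
print('knob',px2w(m,[(343,211)],0.132), 'dish',px2w(m,[(203,258)],.014),'timer',px2w(m,[(380,269)],.019))
```

```text
[212.16030534 159.88549618] [  5   6  14  13 131] [[0.5889 0.2387 0.1   ]]
[263.96062992 159.39370079] [  8   6  13  12 127] [[0.594 0.091 0.1  ]]
[237.14285714 192.66917293] [  6   7  14  13 133] [[0.4965 0.1646 0.1   ]]
[211.83458647 222.65413534] [  6   7  13  14 133] [[0.4096 0.2335 0.1   ]]
[263.68939394 219.85606061] [  8   6  14  13 132] [[0.4211 0.0873 0.1   ]]
tray [[0.6232 0.4809 0.018 ]
 [0.6149 0.3229 0.018 ]
 [0.4384 0.3282 0.018 ]
 [0.4494 0.4908 0.018 ]]
shaker [[ 0.6357 -0.0195  0.06  ]
 [ 0.6303 -0.279   0.06  ]
 [ 0.3854 -0.2657  0.06  ]
 [ 0.3965 -0.0038  0.06  ]]
knob [[ 0.4488 -0.1316  0.132 ]] dish [[0.3082 0.2671 0.014 ]] timer [[ 0.2884 -0.2613  0.019 ]]
```

View pics/z0.png

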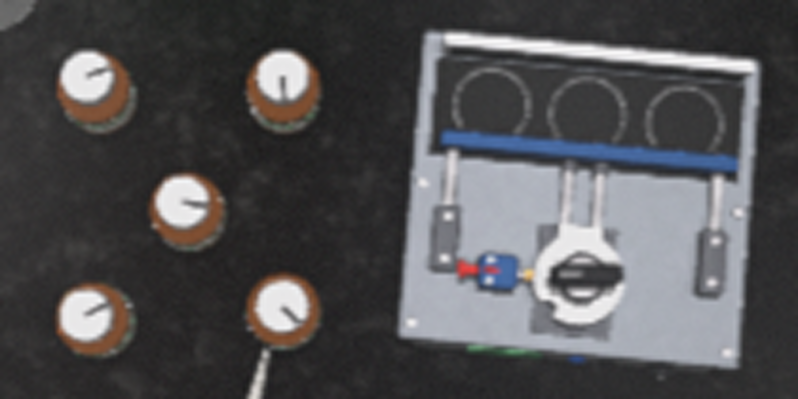

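The zoom shows the ring centres at crop (491,103), (587,114) and (684,122). The knob bar lies along y, centred at about (587,273) with its ends at x 552 and 622. The notch is lower left, so the knob is about 1 rad short of the pin.

Run:
```python
from h import *
m=ctrl.camera_model('top')
f=lambda L:np.array(L)/3.8+[190,140]
print('rings',px2w(m,f([(491,103),(587,114),(684,122)]),.06))
print('fence',px2w(m,f([(445,42),(755,68)]),.096))
print('bar',px2w(m,f([(443,135),(738,160)]),.091))
print('knob',px2w(m,f([(587,273),(552,272),(622,275)]),.132))
print('disc',px2w(m,f([(580,276),(548,317)]),.09))
```

```text
rings [[ 0.583  -0.0711  0.06  ]
 [ 0.5763 -0.1455  0.06  ]
 [ 0.5719 -0.2205  0.06  ]]
fence [[ 0.6221 -0.032   0.096 ]
 [ 0.6081 -0.2662  0.096 ]]
bar [[ 0.552  -0.0322  0.091 ]
 [ 0.5385 -0.255   0.091 ]]
knob [[ 0.4466 -0.1357  0.132 ]
 [ 0.4467 -0.1102  0.132 ]
 [ 0.4457 -0.1612  0.132 ]]
disc [[ 0.4479 -0.1371  0.09  ]
 [ 0.4165 -0.1135  0.09  ]]
```

{"api": "jog_arm", "payload": {
  "motion": [
    [0, 0, 0, 0, 0, 0.15, -0.15],
    [0, 0, 0, 0, 0, 0.15, -0.15],
    [0, 0, 0, 0, 0, 0.15, -0.15],
    [0, 0, 0, 0, 0, 0.15, -0.15],
    [0, 0, 0, 0, 0, 0.15, -0.15]
  ],
  "squeeze": 10
}}

```text
time_s: 0.6
ee_pos: [0.1639, 0.5248, 0.2051]
eef_rot: [-3.141, 0.0, 2.083]
force: [-0.8, 0.1, -0.4]
grip_width: 0.0576
grip_force: 0.0
```

{"api": "jog_arm", "payload": {
  "motion": [
    [0, 0, 0, 0, 0, 0.15, -0.15],
    [0, 0, 0, 0, 0, 0.15, -0.15],
    [0, 0, 0, 0, 0, 0.15, -0.15],
    [0, 0, 0, 0, 0, 0.068, -0.15],
    [0, 0, 0, 0, 0, 0, -0.15]
  ]
}}

```text
time_s: 1.1
ee_pos: [0.164, 0.5248, 0.2051]
eef_rot: [-3.141, 0.001, 1.57]
force: [-1.4, -0.1, -0.4]
grip_width: 0.0402
grip_force: 0.0
```

{"api": "jog_arm", "payload": {
  "motion": [
    [0, 0.047, 0, 0, 0, 0, -0.15],
    [0, 0.047, 0, 0, 0, 0, -0.15],
    [0, 0.047, 0, 0, 0, 0, -0.15],
    [0, 0.047, 0, 0, 0, 0, -0.15],
    [0, 0.047, 0, 0, 0, 0, -0.15]
  ]
}}

```text
time_s: 1.6
ee_pos: [0.4009, 0.5246, 0.2052]
eef_rot: [-3.141, 0.0, 1.574]
force: [0.3, 0.9, -0.5]
grip_width: 0.0399
grip_force: 0.0
```

{"api": "jog_arm", "payload": {
  "motion": [
    [-0.047, 0.047, 0, 0, 0, 0, -0.15],
    [-0.047, 0, 0, 0, 0, 0, -0.15],
    [-0.047, 0, 0, 0, 0, 0, -0.15],
    [-0.047, 0, 0, 0, 0, 0, -0.15],
    [-0.047, 0, 0, 0, 0, 0, -0.15]
  ]
}}

```text
time_s: 2.1
ee_pos: [0.434, 0.2997, 0.2051]
eef_rot: [-3.141, 0.0, 1.574]
force: [0.8, -0.6, 0.2]
grip_width: 0.04
grip_force: 0.0
```

{"api": "jog_arm", "payload": {
  "motion": [
    [-0.047, 0, 0, 0, 0, 0, -0.15],
    [-0.047, 0, 0, 0, 0, 0, -0.15],
    [-0.047, 0, 0, 0, 0, 0, -0.15],
    [-0.047, 0, 0, 0, 0, 0, -0.15],
    [-0.047, 0, 0, 0, 0, 0, -0.15]
  ]
}}

```text
time_s: 2.6
ee_pos: [0.4339, 0.0649, 0.2055]
eef_rot: [3.141, -0.0, 1.574]
force: [1.3, 0.2, -0.0]
grip_width: 0.04
grip_force: 0.0
```

{"api": "jog_arm", "payload": {
  "motion": [
    [-0.047, 0, 0, 0, 0, 0, -0.15],
    [-0.047, 0, 0, 0, 0, 0, -0.15],
    [-0.047, 0, 0, 0, 0, 0, -0.15],
    [-0.047, 0, 0, 0, 0, 0, -0.15],
    [0, 0, 0, 0, 0, 0, -0.15]
  ]
}}

```text
time_s: 3.1
ee_pos: [0.4338, -0.1256, 0.2052]
eef_rot: [-3.141, 0.001, 1.568]
force: [0.8, 0.2, 0.4]
grip_width: 0.0399
grip_force: 0.0
```

{"api": "jog_arm", "payload": {
  "motion": [
    [-0.0105, 0.0135, 0, 0, 0, 0, -0.15],
    [0, 0, 0, 0, 0, 0, -0.15]
  ]
}}

```text
time_s: 3.3
ee_pos: [0.4484, -0.1323, 0.2052]
eef_rot: [-3.141, -0.0, 1.572]
force: [0.1, 1.1, 0.7]
grip_width: 0.0401
grip_force: 0.0
```

Run:
```python
from h import *
a,m=snap('wrist','w0.png');print(m['tvec'],m['intrinsics'][0], w2px(m,[(.4474,-.1361,.132),(.577,-.1457,.06)]))
```

```text
[-0.44871232 -0.15414723  0.35783745] [291.50788095   0.         282.87873289] [[281.01344164 223.9737586 ]
 [393.74290329 214.07613169]]
```

View pics/w0.png

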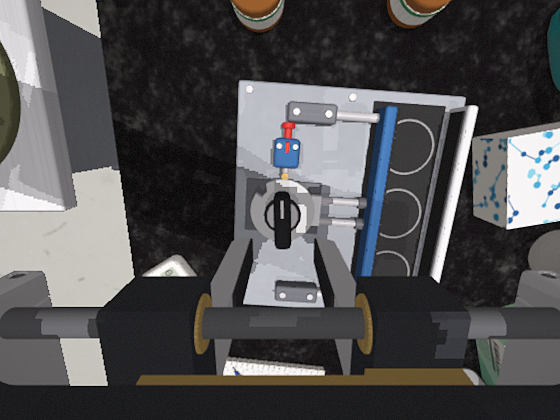

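The wrist view shows the knob bar upright in the picture, from (282,193) to (283,247), centred under the tool. The pin is at (285,175).

{"api": "jog_arm", "payload": {
  "motion": [
    [0, 0, 0.04, 0, 0, 0, -0.15],
    [0, 0, 0.04, 0, 0, 0, -0.15],
    [0, 0, 0.018, 0, 0, 0, -0.15],
    [0, 0, 0, 0, 0, 0, -1],
    [0, 0, 0, 0, 0, 0, -1]
  ],
  "squeeze": 30
}}

```text
time_s: 3.85
ee_pos: [0.448, -0.1313, 0.1083]
eef_rot: [3.141, 0.0, 1.572]
force: [0.4, -0.6, -0.6]
grip_width: 0.0273
grip_force: 0.0
```

{"api": "jog_arm", "payload": {
  "motion": [
    [0, 0, 0, 0, 0, 0, -1],
    [0, 0, 0, 0, 0, 0, -1],
    [0, 0, 0, 0, 0, 0, -1]
  ]
}}

```text
time_s: 4.15
ee_pos: [0.4477, -0.1317, 0.1088]
eef_rot: [3.141, 0.0, 1.571]
force: [-7.4, 2.3, 8.1]
grip_width: 0.0164
grip_force: 30.0
```

{"api": "jog_arm", "payload": {
  "motion": [
    [0, 0, 0, 0, 0, -0.15, -1],
    [0, 0, 0, 0, 0, -0.15, -1],
    [0, 0, 0, 0, 0, -0.15, -1],
    [0, 0, 0, 0, 0, -0.15, -1],
    [0, 0, 0, 0, 0, -0.15, -1]
  ]
}}

```text
time_s: 4.65
ee_pos: [0.4445, -0.1329, 0.1087]
eef_rot: [-3.135, -0.004, 2.327]
force: [-35.1, -12.3, 25.0]
grip_width: 0.016
grip_force: 30.1
```

{"api": "jog_arm", "payload": {
  "motion": [
    [0, 0, 0, 0, 0, -0.15, -1],
    [0, 0, 0, 0, 0, -0.15, -1],
    [0, 0, 0, 0, 0, -0.15, -1],
    [0, 0, 0, 0, 0, 0, -1]
  ]
}}

```text
time_s: 5.05
ee_pos: [0.4434, -0.1349, 0.1087]
eef_rot: [-3.133, -0.008, 2.777]
force: [-45.6, -26.2, 27.8]
grip_width: 0.0156
grip_force: 30.0
```

Run:
```python
from h import *
o=ctrl.get_obs();print(o['moment'],o['force'],o['qpos'],o['eef_rot'])
```

```text
[-5.1561627   8.76239656 -0.05474649] [-45.61755945 -26.17209302  27.83767807] [-0.36927663  0.22476146  1.85947943 -0.00984828  1.06502943 -1.5703369 ] [-3.13301047 -0.00769419  2.77662796]
```

{"api": "jog_arm", "payload": {
  "motion": [
    [0, 0, 0, 0, 0, 0, -0.3],
    [0, 0, 0, 0, 0, 0, -0.3],
    [-0.0008, -0.004, -0.003, 0, 0, 0, -0.3],
    [0, 0, 0, 0, 0, 0, -0.3],
    [0, 0, 0, 0, 0, 0, -1]
  ]
}}

```text
time_s: 5.55
ee_pos: [0.4474, -0.1359, 0.1108]
eef_rot: [3.141, 0.001, 2.771]
force: [-0.5, 0.2, 0.1]
grip_width: 0.0276
grip_force: 0.0
```

{"api": "jog_arm", "payload": {
  "motion": [
    [0, 0, 0, 0, 0, 0, -1],
    [0, 0, 0, 0, 0, 0, -1],
    [0, 0, 0, 0, 0, 0, -1]
  ]
}}

```text
time_s: 5.85
ee_pos: [0.4469, -0.1368, 0.1105]
eef_rot: [-3.14, 0.0, 2.771]
force: [-4.1, -9.5, 1.9]
grip_width: 0.0155
grip_force: 30.0
```

{"api": "jog_arm", "payload": {
  "motion": [
    [0, 0, 0, 0, 0, -0.1, -1],
    [0, 0, 0, 0, 0, -0.1, -1],
    [0, 0, 0, 0, 0, 0, -1]
  ]
}}

```text
time_s: 6.15
ee_pos: [0.4468, -0.137, 0.1105]
eef_rot: [-3.139, -0.0, 2.974]
force: [-5.1, -10.0, 2.1]
grip_width: 0.0157
grip_force: 30.0
```

Run:
```python
from h import *
o=ctrl.get_obs();print(o['moment'],o['force'],o['qpos'],o['eef_rot'])
```

```text
[-1.81488007  0.82649034  0.03103507] [ -5.14940946 -10.04684557   2.12414725] [-0.37461425  0.22563653  1.85332471 -0.00255881  1.06257228 -1.77705028] [-3.13939274e+00 -4.01286441e-04  2.97447703e+00]
```

{"api": "jog_arm", "payload": {
  "motion": [
    [0, 0, 0, 0, 0, -0.05, -1],
    [0, 0, 0, 0, 0, -0.03, -1],
    [0, 0, 0, 0, 0, 0, -1],
    [0, 0, 0, 0, 0, 0, -0.3],
    [0, 0, 0, 0, 0, 0, -0.3]
  ]
}}

```text
time_s: 6.65
ee_pos: [0.4472, -0.1358, 0.1104]
eef_rot: [3.141, -0.0, 3.051]
force: [-0.0, 1.0, -0.2]
grip_width: 0.0285
grip_force: 0.0
```

{"api": "jog_arm", "payload": {
  "motion": [
    [0, 0, -0.045, 0, 0, 0, -0.1],
    [0, 0, -0.045, 0, 0, 0, 0],
    [0, 0, 0, 0, 0, 0.14, 0.2],
    [0, 0, 0, 0, 0, 0.14, 0.2],
    [0, 0, 0, 0, 0, 0.15, 0.2]
  ]
}}

```text
time_s: 7.15
ee_pos: [0.4473, -0.1356, 0.2007]
eef_rot: [3.141, 0.0, 2.615]
force: [-1.0, 0.0, 0.4]
grip_width: 0.0563
grip_force: 0.0
```

{"api": "jog_arm", "payload": {
  "motion": [
    [0, 0, 0, 0, 0, 0.15, 0.2],
    [0, 0, 0, 0, 0, 0.15, 0.2],
    [0, 0, 0, 0, 0, 0.15, 0.2],
    [0, 0, 0, 0, 0, 0.15, 0.2],
    [0, 0, 0, 0, 0, 0.15, 0.2]
  ]
}}

```text
time_s: 7.65
ee_pos: [0.4472, -0.1356, 0.2004]
eef_rot: [3.141, -0.0, 1.865]
force: [-0.0, -0.3, 0.4]
grip_width: 0.0564
grip_force: 0.0
```

{"api": "jog_arm", "payload": {
  "motion": [
    [0, 0, 0, 0, 0, 0.15, 0.2],
    [0, 0, 0, 0, 0, 0.15, 0.2],
    [0, 0, 0, 0, 0, 0, 0.2]
  ]
}}

```text
time_s: 7.95
ee_pos: [0.4472, -0.1357, 0.2004]
eef_rot: [-3.142, -0.0, 1.568]
force: [-0.2, 0.1, -0.6]
grip_width: 0.0565
grip_force: 0.0
```

```bash
cat >> h.py <<'E'
def caps(im,m):
    # white cap blobs on the bench/bay in the top picture, with z=0.1 world positions
    g=(im.min(axis=2)>150).astype('uint8');n,l,s,c=cv2.connectedComponentsWithStats(g)
    r=[]
    for k in range(1,n):
        if 90<s[k,4]<190 and 11<=s[k,2]<=17 and 11<=s[k,3]<=17: r.append(np.r_[c[k].round(1),px2w(m,c[k],.1)[0,:2]])
    return np.array(r)
E
python3 - <<'E'
from h import *
o=ctrl.get_obs();print(o['ee_pos'],o['eef_rot'],o['qpos'])
a,m=snap('top','top1.png');print(caps(a,m))
a,m=snap('wrist','w1.png');print(m)
cv2.imwrite('pics/m1.png',np.hstack([cv2.resize(cv2.imread('pics/top1.png')[100:270,185:395],(420,340)),cv2.resize(cv2.imread('pics/w1.png'),(380,285))[:,:].copy() if 0 else cv2.copyMakeBorder(cv2.resize(cv2.imread('pics/w1.png'),(380,285)),0,55,0,0,0)]))
E
```

```text
[ 0.44720175 -0.13567391  0.20038207] [-3.14155313e+00 -2.64029749e-04  1.56849908e+00] [-3.73090840e-01  1.19372124e-01  1.75153401e+00  2.42598448e-04
  1.27081904e+00 -3.70865297e-01]
[[2.123e+02 1.598e+02 5.891e-01 2.384e-01]
 [2.639e+02 1.594e+02 5.939e-01 9.110e-02]
 [2.372e+02 1.926e+02 4.966e-01 1.645e-01]
 [2.637e+02 2.200e+02 4.207e-01 8.740e-02]
 [2.119e+02 2.225e+02 4.100e-01 2.334e-01]]
{'intrinsics': array([[291.50788095,   0.        , 282.87873289],
       [  0.        , 291.50788095, 211.11263917],
       [  0.        ,   0.        ,   1.        ]]), 'rvec': array([-2.89077500e+00, -7.36037116e-03, -1.19369617e-03]), 'tvec': array([-0.44725223, -0.15726918,  0.35199373])}
```

View pics/m1.png

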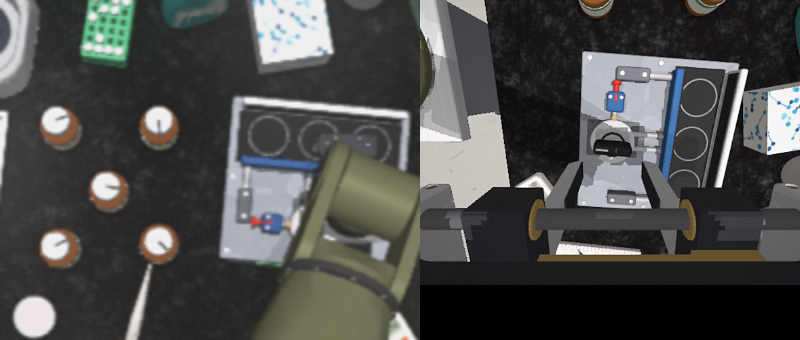

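Top view: the five bottles are unmoved and the bar has moved clear of the rings. Wrist view: the knob bar at (612,148) now lies along x, so the clamp is open. Next I take a "before" wrist picture of all the bottles, then twist each one.

{"api": "jog_arm", "payload": {
  "motion": [
    [0.04, 0.011, -0.025, 0, 0, 0, 0.2],
    [0.04, 0.011, -0.025, 0, 0, 0, 0.2],
    [0.04, 0.011, 0, 0, 0, 0, 0.2],
    [0.036, 0.01, 0, 0, 0, 0, 0.2],
    [0, 0, 0, 0, 0, 0, 0.2]
  ],
  "squeeze": 8
}}

```text
time_s: 8.55
ee_pos: [0.4906, 0.0234, 0.2504]
eef_rot: [3.142, -0.001, 1.579]
force: [-0.3, -0.8, 0.3]
grip_width: 0.0562
grip_force: 0.0
```

Run:
```python
from h import *
o=ctrl.get_obs();print(o['ee_pos'],o['eef_rot'])
a,m=snap('wrist','wb.png');s,_=snap('side','sb.png')
C=np.array([[.589,.2384],[.594,.0911],[.4966,.1645],[.4207,.0874],[.41,.2334]])
P=w2px(m,np.c_[C,np.full(5,.1)])
g=(a.min(axis=2)>150).astype('uint8');n,l,st,c=cv2.connectedComponentsWithStats(g)
for p,cc in zip(P,C):
    k=min([k for k in range(1,n) if st[k,4]>300],key=lambda k:np.hypot(*(c[k]-p)))
    print(p.round(),c[k].round(1),st[k],px2w(m,c[k],.1)[0],cc)
```

```text
[0.49061846 0.02342771 0.25035949] [ 3.14157871e+00 -6.73851089e-04  1.57880200e+00]
[385. -12.] [463.5  68.3] [453  39  22  57 446] [0.6777 0.1669 0.1   ] [0.589  0.2384]
[377. 142.] [377.3 142. ] [359 124  35  37 889] [0.5948 0.0916 0.1   ] [0.594  0.0911]
[289.  69.] [290.   69.2] [ 272   50   37   41 1052] [0.4975 0.1642 0.1   ] [0.4966 0.1645]
[219. 144.] [192.3 133.5] [ 124  107  115   56 1621] [0.3915 0.0986 0.1   ] [0.4207 0.0874]
[202.  -9.] [137.8   6.6] [115   0  45  17 573] [0.3457 0.2197 0.1   ] [0.41   0.2334]
```

View pics/wb.png

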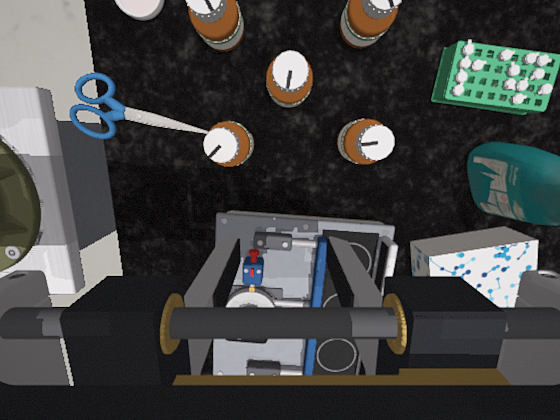

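Wrist view: caps at (377,142), (290,69) and (219,148), which agree with the top-view positions to about 1 mm. Now I test the near-right bottle at (0.421, 0.087).

{"api": "jog_arm", "payload": {
  "motion": [
    [0.032, -0.035, 0.02, 0, 0, 0, 0.2],
    [0.032, -0.035, 0.035, 0, 0, 0, 0.2],
    [0, 0, 0.04, 0, 0, 0, 0.2],
    [0, 0, 0.04, 0, 0, 0, 0.2],
    [0, 0, 0.04, 0, 0, 0, 0.2]
  ],
  "squeeze": 8
}}

```text
time_s: 9.15
ee_pos: [0.4263, 0.0775, 0.0803]
eef_rot: [3.14, -0.0, 1.572]
force: [1.4, 0.1, -0.5]
grip_width: 0.0566
grip_force: 0.0
```

{"api": "jog_arm", "payload": {
  "motion": [
    [0, 0, 0, 0, 0, 0, -1],
    [0, 0, 0, 0, 0, 0, -1],
    [0, 0, 0, 0, 0, 0, -1],
    [0, 0, 0, 0, 0, 0, -1]
  ]
}}

```text
time_s: 9.55
ee_pos: [0.4274, 0.0782, 0.083]
eef_rot: [3.139, -0.0, 1.571]
force: [-0.1, 0.2, 1.6]
grip_width: 0.0383
grip_force: 7.9
```

```bash
cat > mo.py <<'E'
from station import ctrl
o=ctrl.get_obs();print(o['moment'].round(4),o['force'].round(2),o['grip_force'],o['grip_width'],o['ee_pos'],o['eef_rot'][2])
E
python3 mo.py
```

```text
[-0.1585  0.1284  0.0164] [-0.07  0.21  1.57] 7.884340435266495 0.038317351284041026 [0.42736442 0.07818125 0.08296659] 1.570839979667591
```

{"api": "jog_arm", "payload": {
  "motion": [
    [0, 0, 0, 0, 0, 0.1, -1],
    [0, 0, 0, 0, 0, 0.1, -1],
    [0, 0, 0, 0, 0, 0.1, -1],
    [0, 0, 0, 0, 0, 0.1, -1],
    [0, 0, 0, 0, 0, 0.1, -1]
  ]
}}

```text
time_s: 10.05
ee_pos: [0.4272, 0.0785, 0.0831]
eef_rot: [3.14, -0.002, 1.067]
force: [-4.4, 1.0, 10.8]
grip_width: 0.0386
grip_force: 8.3
```

```bash
python3 mo.py
```

```text
[0.1709 1.1005 0.0477] [-4.36  1.   10.83] 8.32162544131279 0.03862426904750813 [0.42715364 0.0784659  0.08314631] 1.0669832637890624
```

{"api": "jog_arm", "payload": {
  "motion": [
    [0, 0, 0, 0, 0, 0.1, -1],
    [0, 0, 0, 0, 0, 0.1, -1],
    [0, 0, 0, 0, 0, 0.1, -1],
    [0, 0, 0, 0, 0, 0.1, -1],
    [0, 0, 0, 0, 0, 0.1, -1]
  ]
}}

```text
time_s: 10.55
ee_pos: [0.4271, 0.0785, 0.0828]
eef_rot: [3.141, -0.002, 0.567]
force: [-2.2, 0.4, 2.2]
grip_width: 0.0385
grip_force: 8.0
```

```bash
python3 mo.py
python3 - <<'E'
from h import *
s,m=snap('side','s_d.png')
P=w2px(m,[(.4207,.0874,.05)])[0];print(P)
b=cv2.imread('pics/sb.png');a=cv2.imread('pics/s_d.png')
u,v=P.astype(int);c=lambda i:cv2.resize(i[v-35:v+35,u-35:u+35],(350,350),interpolation=cv2.INTER_CUBIC)
cv2.imwrite('pics/md.png',np.hstack([c(b),c(a)]))
E
```

```text
[0.1246 0.5475 0.012 ] [-2.22  0.38  2.2 ] 8.034394383430481 0.03854248519494673 [0.42710161 0.07846969 0.08284799] 0.5669883777608504
[257.37042477 220.86913704]
```

View pics/md.png

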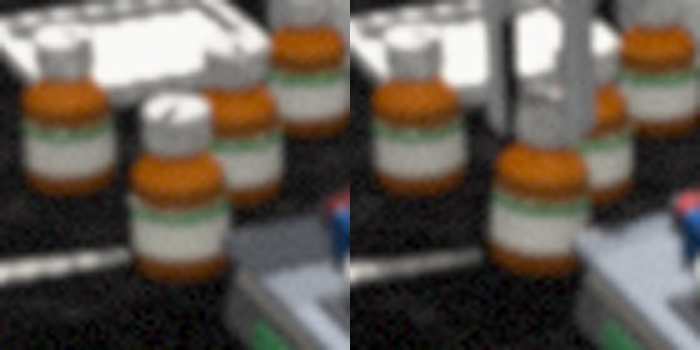

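The side crops (before and after) show the label wrapping right round the glass, so turning can't be seen there. Instead I'll press down lightly while twisting: a tight bottle drags its foot and gives a large moment, a loose cap doesn't. I regrip centred first.

{"api": "jog_arm", "payload": {
  "motion": [
    [0, 0, 0, 0, 0, 0, 0.2],
    [0, 0, 0, 0, 0, 0, 0.2],
    [0.0048, -0.0076, 0.008, 0, 0, 0, 0.2],
    [0, 0, 0, 0, 0, 0, 0.2],
    [0, 0, 0, 0, 0, 0, -1]
  ],
  "squeeze": 20
}}

```text
time_s: 11.1
ee_pos: [0.4262, 0.0876, 0.073]
eef_rot: [-3.141, 0.001, 0.572]
force: [0.5, -1.0, -0.6]
grip_width: 0.0513
grip_force: 0.0
```

{"api": "jog_arm", "payload": {
  "motion": [
    [0, 0, 0, 0, 0, 0, -1],
    [0, 0, 0, 0, 0, 0, -1],
    [0, 0, 0, 0, 0, 0, -1],
    [0, 0, 0.002, 0, 0, 0, -1],
    [0, 0, 0, 0, 0, 0, -1]
  ]
}}

```text
time_s: 11.6
ee_pos: [0.4273, 0.0869, 0.0723]
eef_rot: [3.14, -0.002, 0.571]
force: [-0.6, -4.9, 9.7]
grip_width: 0.0375
grip_force: 20.0
```

```bash
python3 mo.py
```

```text
[-1.0556e+00  7.9100e-02  2.0000e-04] [-0.57 -4.93  9.73] 20.001530349254608 0.03750357035761623 [0.4273278  0.08691495 0.07227896] 0.5709568021764275
```

{"api": "jog_arm", "payload": {
  "motion": [
    [0, 0, 0, 0, 0, -0.05, -1],
    [0, 0, 0, 0, 0, -0.05, -1],
    [0, 0, 0, 0, 0, -0.05, -1],
    [0, 0, 0, 0, 0, -0.05, -1],
    [0, 0, 0, 0, 0, -0.05, -1]
  ]
}}

```text
time_s: 12.1
ee_pos: [0.4268, 0.0875, 0.0723]
eef_rot: [3.141, -0.001, 0.823]
force: [-5.7, 2.0, 14.2]
grip_width: 0.0376
grip_force: 20.0
```

```bash
python3 mo.py
```

```text
[ 0.3502  1.1377 -0.0152] [-5.71  2.04 14.22] 20.002058744430542 0.03759308772078005 [0.42678889 0.08751325 0.07225651] 0.8227029160792103
```

{"api": "jog_arm", "payload": {
  "motion": [
    [0, 0, 0, 0, 0, 0.05, -1],
    [0, 0, 0, 0, 0, 0.05, -1],
    [0, 0, 0, 0, 0, 0.05, -1],
    [0, 0, 0, 0, 0, 0.05, -1],
    [0, 0, 0, 0, 0, 0.05, -1]
  ]
}}

```text
time_s: 12.6
ee_pos: [0.4273, 0.0869, 0.0723]
eef_rot: [3.14, -0.002, 0.569]
force: [-0.2, -4.2, 10.6]
grip_width: 0.0376
grip_force: 20.0
```

```bash
python3 mo.py
```

```text
[-1.1798  0.0223  0.0421] [-0.2  -4.21 10.64] 20.00068187713623 0.03761044496069145 [0.42732511 0.08694678 0.07229289] 0.5689695090099056
```

{"api": "jog_arm", "payload": {
  "motion": [
    [0, 0, 0, 0, 0, 0, -1],
    [0, 0, 0.002, 0, 0, 0, -1],
    [0, 0, 0, 0, 0, -0.1, -1],
    [0, 0, 0, 0, 0, -0.1, -1],
    [0, 0, 0, 0, 0, -0.1, -1]
  ],
  "squeeze": 45
}}

```text
time_s: 13.1
ee_pos: [0.4274, 0.0878, 0.0721]
eef_rot: [3.14, -0.003, 0.875]
force: [-15.0, 2.9, 44.1]
grip_width: 0.0371
grip_force: 45.0
```

```bash
python3 mo.py
```

```text
[ 0.5219  3.4635 -0.0287] [-14.99   2.89  44.13] 45.01390814781189 0.03706822113967815 [0.42737975 0.08775621 0.07211975] 0.8745944506123036
```

{"api": "jog_arm", "payload": {
  "motion": [
    [0, 0, 0, 0, 0, -0.1, -1]
  ]
}}

```text
time_s: 13.2
ee_pos: [0.4272, 0.088, 0.0722]
eef_rot: [3.141, -0.002, 0.975]
force: [-18.4, 4.4, 46.6]
grip_width: 0.0367
grip_force: 45.0
```

```bash
python3 mo.py
```

```text
[ 0.8854  3.9003 -0.0737] [-18.43   4.4   46.56] 45.015336871147156 0.03668169525327432 [0.42717063 0.08797513 0.07215582] 0.9746038940356261
```

{"api": "jog_arm", "payload": {
  "motion": [
    [0, 0, 0, 0, 0, 0.1, -1],
    [0, 0, 0, 0, 0, 0.1, -1],
    [0, 0, 0, 0, 0, 0.1, -1]
  ]
}}

```text
time_s: 13.5
ee_pos: [0.4277, 0.0874, 0.0721]
eef_rot: [3.139, -0.003, 0.667]
force: [-10.1, -3.3, 39.3]
grip_width: 0.0372
grip_force: 45.0
```

```bash
python3 mo.py
```

```text
[-1.039   2.203  -0.0073] [-10.06  -3.26  39.33] 45.00925540924072 0.03717494814019596 [0.42772795 0.08737191 0.07208981] 0.666960475467314
```

{"api": "jog_arm", "payload": {
  "motion": [
    [0, 0, 0, 0, 0, 0.1, -1]
  ]
}}

```text
time_s: 13.6
ee_pos: [0.428, 0.0871, 0.0721]
eef_rot: [3.139, -0.003, 0.567]
force: [-7.2, -6.8, 37.5]
grip_width: 0.037
grip_force: 45.0
```

```bash
python3 mo.py
```

```text
[-1.6461  1.8531 -0.0092] [-7.16 -6.79 37.48] 45.00901937484741 0.036965380942402676 [0.42799111 0.08709141 0.07211027] 0.5670474927401514
```

{"api": "jog_arm", "payload": {
  "motion": [
    [0, 0, 0, 0, 0, 0, 0.2],
    [0, 0, 0, 0, 0, 0, 0.2],
    [0, 0, -0.008, 0, 0, 0, 0.2],
    [0, 0, 0, 0, 0, 0, 0.2],
    [0, 0, 0, 0, 0, 0, -1]
  ],
  "squeeze": 10
}}

```text
time_s: 14.1
ee_pos: [0.4265, 0.0873, 0.0775]
eef_rot: [3.141, -0.0, 0.571]
force: [-0.2, -0.2, -0.7]
grip_width: 0.0515
grip_force: 0.0
```

{"api": "jog_arm", "payload": {
  "motion": [
    [0, 0, 0, 0, 0, 0, -1],
    [0, 0, 0, 0, 0, 0, -1],
    [0, 0, 0, 0, 0, 0, -1]
  ]
}}

```text
time_s: 14.4
ee_pos: [0.4263, 0.0873, 0.0772]
eef_rot: [-3.142, 0.0, 0.571]
force: [-0.1, -0.3, -1.4]
grip_width: 0.0382
grip_force: 10.0
```

```bash
python3 mo.py
cat >> h.py <<'E'
def held(f):
    a,m=snap('wrist',f);p=ctrl.get_obs()['ee_pos']
    print(f,w2px(m,[(p[0],p[1],.1),(p[0],p[1],.0)]).round())
E
python3 -c "
from h import *
held('d1.png')"
```

```text
[-0.0945  0.0688  0.0298] [-0.09 -0.27 -1.4 ] 9.967075735330582 0.03818054249909644 [0.42632032 0.08727184 0.07717043] 0.5708344717979903
d1.png [[283. 266.]
 [283. 219.]]
```

{"api": "jog_arm", "payload": {
  "motion": [
    [0, 0, 0, 0, 0, -0.14, -1],
    [0, 0, 0, 0, 0, -0.14, -1],
    [0, 0, 0, 0, 0, -0.14, -1],
    [0, 0, 0, 0, 0, -0.14, -1],
    [0, 0, 0, 0, 0, -0.14, -1]
  ]
}}

```text
time_s: 14.95
ee_pos: [0.4261, 0.0874, 0.0771]
eef_rot: [-3.141, 0.0, 1.277]
force: [-0.6, 0.3, -1.3]
grip_width: 0.0376
grip_force: 10.0
```

```bash
python3 mo.py; python3 -c "
from h import *
held('d2.png')
a=cv2.imread('pics/d1.png')[100:400,180:390];b=cv2.imread('pics/d2.png')[100:400,180:390]
cv2.imwrite('pics/d12.png',cv2.resize(np.hstack([a,b]),(800,571)))"
```

```text
[ 0.0561  0.2478 -0.0416] [-0.59  0.28 -1.29] 9.95147556066513 0.03757818226741786 [0.42607078 0.08735683 0.07709521] 1.276514061569293
d2.png [[282. 266.]
 [283. 219.]]
```

View pics/d12.png

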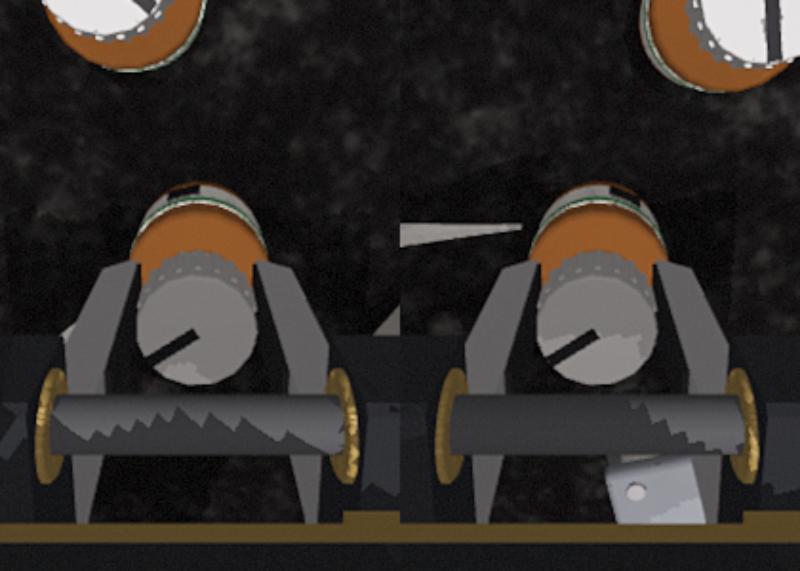

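The label carries a black mark. While I twisted 0.7 rad it moved from −15 px to +24 px relative to the cap in the tool's view, so the glass stayed still and this cap is loose. It goes to the tray, and this mark check will serve for the other bottles too.

{"api": "jog_arm", "payload": {
  "motion": [
    [0, 0, -0.03, 0, 0, 0, -1],
    [0, 0, -0.031, 0, 0, 0, -1],
    [0, 0, -0.031, 0, 0, 0, -1],
    [0, 0, -0.031, 0, 0, -0.147, -1],
    [0, 0, 0, 0, 0, -0.147, -1]
  ],
  "squeeze": 15
}}

```text
time_s: 15.5
ee_pos: [0.4277, 0.0875, 0.2039]
eef_rot: [3.136, -0.001, 1.567]
force: [0.4, -0.4, -3.6]
grip_width: 0.0376
grip_force: 14.9
```

{"api": "jog_arm", "payload": {
  "motion": [
    [0.035, 0.0141, 0, 0, 0, 0, -1],
    [0.035, 0.0141, 0, 0, 0, 0, -1],
    [0.035, 0.0141, 0, 0, 0, 0, -1],
    [0.035, 0.0141, 0, 0, 0, 0, -1],
    [0.035, 0.0141, 0, 0, 0, 0, -1]
  ]
}}

```text
time_s: 16.0
ee_pos: [0.4981, 0.2634, 0.1999]
eef_rot: [-3.141, 0.0, 1.562]
force: [0.4, -0.0, -1.4]
grip_width: 0.0382
grip_force: 15.0
```

{"api": "jog_arm", "payload": {
  "motion": [
    [0.035, 0.0141, 0, 0, 0, 0, -1],
    [0.035, 0.0141, 0, 0, 0, 0, -1],
    [0.035, 0.0141, 0, 0, 0, 0, -1],
    [0.035, 0.0141, 0, 0, 0, 0, -1],
    [0.035, 0.0141, 0, 0, 0, 0, -1]
  ]
}}

```text
time_s: 16.5
ee_pos: [0.5697, 0.4378, 0.1996]
eef_rot: [-3.141, 0.001, 1.562]
force: [-0.7, -0.1, -1.6]
grip_width: 0.0378
grip_force: 15.0
```

{"api": "jog_arm", "payload": {
  "motion": [
    [0, 0, 0, 0, 0, 0, -1],
    [0, 0, 0, 0, 0, 0, -1]
  ]
}}

```text
time_s: 16.7
ee_pos: [0.5692, 0.4367, 0.1986]
eef_rot: [-3.14, 0.001, 1.563]
force: [-0.2, -0.1, -1.7]
grip_width: 0.0376
grip_force: 15.0
```

Run:
```python
from h import *
a,m=snap('wrist','wt.png');p=ctrl.get_obs()['ee_pos']
t,mt=snap('top','tt.png');print(caps(t,mt))
print(w2px(m,[(.5315,.4057,.004),(p[0],p[1],.13),(p[0],p[1],.02)]).round())
cv2.imwrite('pics/mt.png',np.hstack([cv2.resize(t[:,:,::-1][100:280,100:300],(400,360)),cv2.resize(a[:,:,::-1],(400,300))[[*range(300)]+[299]*60]]))
```

```text
[[2.638e+02 1.595e+02 5.938e-01 9.140e-02]
 [2.123e+02 1.598e+02 5.892e-01 2.383e-01]
 [2.373e+02 1.925e+02 4.969e-01 1.642e-01]
 [2.119e+02 2.225e+02 4.100e-01 2.334e-01]]
[[254. 217.]
 [282. 222.]
 [283. 197.]]
```

View pics/mt.png

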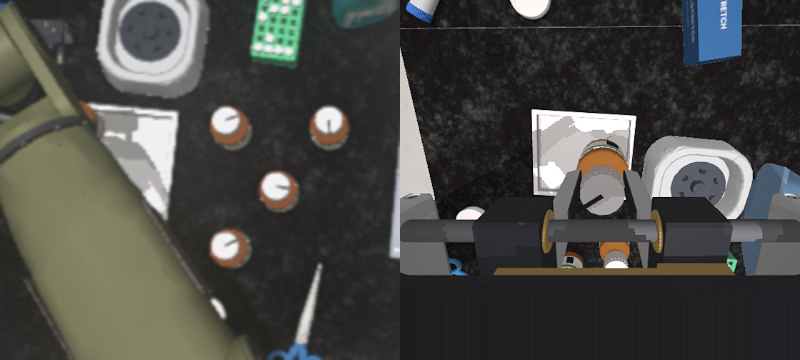

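The mosaic shows the bottle held over the tray, with the tray's far corners at about (532,110) and (635,117). The other four bottles are in place. I check the tray estimate from the wrist view.

Run:
```python
from h import *
m=ctrl.camera_model('wrist');print(px2w(m,[(185,154),(329,164),(185,274)],.018), 'expected far corners .45/.62,.49/.48, near .438,.328')
```

```text
[[0.4509 0.4886 0.018 ]
 [0.627  0.4754 0.018 ]
 [0.4366 0.3286 0.018 ]] expected far corners .45/.62,.49/.48, near .438,.328
```

{"api": "jog_arm", "payload": {
  "motion": [
    [0, 0, 0.04, 0, 0, 0, -1],
    [0, 0, 0.04, 0, 0, 0, -1],
    [0, 0, 0.025, 0, 0, 0, -1],
    [0, 0, 0.011, 0, 0, 0, -1],
    [0, 0, 0, 0, 0, 0, -1]
  ]
}}

```text
time_s: 17.3
ee_pos: [0.5694, 0.4358, 0.0843]
eef_rot: [-3.141, 0.0, 1.564]
force: [0.1, 0.7, -1.7]
grip_width: 0.0378
grip_force: 15.0
```

{"api": "jog_arm", "payload": {
  "motion": [
    [0, 0, 0, 0, 0, 0, 0.1],
    [0, 0, 0, 0, 0, 0, 0.1],
    [0, 0, -0.02, 0, 0, 0, 0.1],
    [0, 0, -0.04, 0, 0, 0, 0.1],
    [0, 0, -0.04, 0, 0, 0, 0.1]
  ]
}}

```text
time_s: 17.8
ee_pos: [0.5695, 0.4364, 0.1868]
eef_rot: [3.141, -0.0, 1.565]
force: [-0.2, 1.0, 0.7]
grip_width: 0.0515
grip_force: 0.0
```

{"api": "jog_arm", "payload": {
  "motion": [
    [-0.0337, -0.0262, -0.01, 0, 0, 0, 0.2],
    [-0.0337, -0.0262, -0.008, 0, 0, 0, 0.2],
    [-0.0337, -0.0262, 0, 0, 0, 0, 0.2],
    [-0.0337, -0.0262, 0, 0, 0, 0, 0.2],
    [-0.0337, -0.0262, 0, 0, 0, 0, 0.2]
  ]
}}

```text
time_s: 18.3
ee_pos: [0.4365, 0.2676, 0.2037]
eef_rot: [3.139, -0.001, 1.565]
force: [1.1, -0.3, 0.3]
grip_width: 0.0566
grip_force: 0.0
```

{"api": "jog_arm", "payload": {
  "motion": [
    [-0.0337, -0.0262, 0, 0, 0, 0, 0.2],
    [0, 0, 0, 0, 0, 0, 0.2]
  ]
}}

```text
time_s: 18.5
ee_pos: [0.4091, 0.2329, 0.2039]
eef_rot: [3.14, -0.001, 1.563]
force: [0.2, -0.5, 0.7]
grip_width: 0.0563
grip_force: 0.0
```

```bash
python3 mo.py;  python3 - <<'E'
from h import *
t,mt=snap('top','t2.png');print(caps(t,mt))
E
```

```text
[-0.0242  0.059  -0.0445] [ 0.16 -0.5   0.69] 0.0 0.056270748836340964 [0.40914658 0.23287376 0.20387854] 1.5634396270906488
[[2.123e+02 1.599e+02 5.890e-01 2.384e-01]
 [2.639e+02 1.594e+02 5.939e-01 9.110e-02]
 [2.372e+02 1.926e+02 4.968e-01 1.645e-01]]
```

{"api": "jog_arm", "payload": {
  "motion": [
    [0.0015, 0.0015, 0.04, 0, 0, 0, 0.2],
    [0, 0, 0.04, 0, 0, 0, 0.2],
    [0, 0, 0.03, 0, 0, 0, 0.2],
    [0, 0, 0.0165, 0, 0, 0, 0.2],
    [0, 0, 0, 0, 0, 0, -1]
  ],
  "squeeze": 10
}}

```text
time_s: 19.05
ee_pos: [0.4126, 0.2371, 0.0745]
eef_rot: [-3.14, 0.001, 1.565]
force: [0.9, 0.2, 0.6]
grip_width: 0.0513
grip_force: 0.0
```

{"api": "jog_arm", "payload": {
  "motion": [
    [0, 0, 0, 0, 0, 0, -1],
    [0, 0, 0, 0, 0, 0, -1],
    [0, 0, 0, 0, 0, 0, -1],
    [0, 0, 0, 0, 0, 0, -1]
  ]
}}

```text
time_s: 19.45
ee_pos: [0.413, 0.237, 0.0767]
eef_rot: [3.14, -0.001, 1.565]
force: [-1.0, 0.8, 5.4]
grip_width: 0.0377
grip_force: 10.0
```

```bash
python3 -c "
from h import *
held('e1.png')"
```

```text
e1.png [[281. 266.]
 [282. 219.]]
```

{"api": "jog_arm", "payload": {
  "motion": [
    [0, 0, 0, 0, 0, 0.14, -1],
    [0, 0, 0, 0, 0, 0.14, -1],
    [0, 0, 0, 0, 0, 0.14, -1],
    [0, 0, 0, 0, 0, 0.14, -1],
    [0, 0, 0, 0, 0, 0.14, -1]
  ]
}}

```text
time_s: 20.0
ee_pos: [0.413, 0.2366, 0.0762]
eef_rot: [3.141, -0.001, 0.859]
force: [2.0, -1.4, 0.7]
grip_width: 0.0376
grip_force: 10.0
```

```bash
cat >> h.py <<'E'
def cmp(n):
    a,b=[cv2.imread(f'pics/{n}{i}.png')[190:262,238:328] for i in (1,2)]
    print('diff',np.abs(a.astype(float)-b).mean())
    return cv2.resize(np.hstack([a,b]),(800,320),interpolation=cv2.INTER_CUBIC)
E
python3 mo.py; python3 -c "
from h import *
held('e2.png');d=cmp('d');e=cmp('e')
cv2.imwrite('pics/e12.png',e)"
```

```text
[-0.4509 -0.2958  0.0232] [ 2.01 -1.35  0.66] 9.995670765638351 0.03762243676125273 [0.41301564 0.23663878 0.07615801] 0.8591092730688799
e2.png [[283. 267.]
 [283. 219.]]
diff 7.478549382716049
diff 8.495473251028807
```

View pics/e12.png

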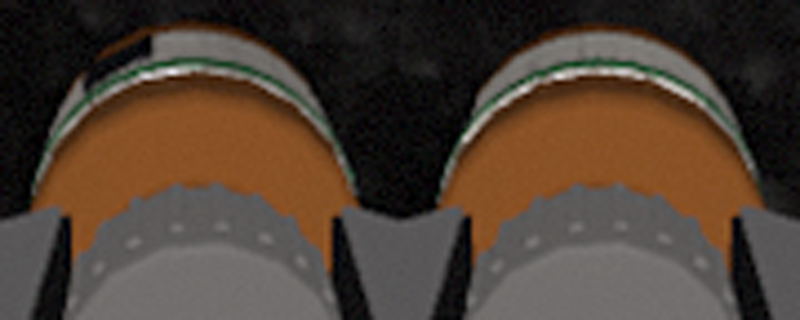

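The label mark was at upper left (120,60) and left the view as the tool turned, so the glass stayed still and this cap is loose too. It goes to the tray.

{"api": "jog_arm", "payload": {
  "motion": [
    [0, 0, -0.03, 0, 0, 0, -1],
    [0, 0, -0.031, 0, 0, 0, -1],
    [0, 0, -0.031, 0, 0, -0.14, -1],
    [0, 0, -0.031, 0, 0, -0.14, -1],
    [0, 0, 0, 0, 0, -0.14, -1]
  ],
  "squeeze": 15
}}

```text
time_s: 20.55
ee_pos: [0.4138, 0.2373, 0.2027]
eef_rot: [3.137, -0.004, 1.294]
force: [1.1, -0.0, -2.6]
grip_width: 0.0376
grip_force: 15.0
```

{"api": "jog_arm", "payload": {
  "motion": [
    [0, 0, 0, 0, 0, -0.14, -1],
    [0, 0, 0, 0, 0, -0.147, -1],
    [0.0337, 0.0144, 0, 0, 0, 0, -1],
    [0.0337, 0.0144, 0, 0, 0, 0, -1],
    [0.0337, 0.0144, 0, 0, 0, 0, -1]
  ]
}}

```text
time_s: 21.05
ee_pos: [0.456, 0.339, 0.1987]
eef_rot: [-3.141, 0.0, 1.575]
force: [1.1, -0.7, -1.6]
grip_width: 0.0374
grip_force: 15.0
```

{"api": "jog_arm", "payload": {
  "motion": [
    [0.0337, 0.0144, 0, 0, 0, 0, -1],
    [0.0337, 0.0144, 0, 0, 0, 0, -1],
    [0.0337, 0.0144, 0, 0, 0, 0, -1],
    [0, 0, 0, 0, 0, 0, -1]
  ]
}}

```text
time_s: 21.45
ee_pos: [0.4989, 0.4417, 0.1966]
eef_rot: [-3.14, 0.001, 1.577]
force: [-1.4, -0.5, -3.3]
grip_width: 0.0379
grip_force: 15.0
```

{"api": "jog_arm", "payload": {
  "motion": [
    [-0.002, 0, 0.04, 0, 0, 0, -1],
    [0, 0, 0.04, 0, 0, 0, -1],
    [0, 0, 0.025, 0, 0, 0, -1],
    [0, 0, 0.01, 0, 0, 0, -1],
    [0, 0, 0, 0, 0, 0, -1]
  ]
}}

```text
time_s: 21.95
ee_pos: [0.4985, 0.4367, 0.0833]
eef_rot: [-3.141, 0.001, 1.573]
force: [0.1, -0.3, -1.3]
grip_width: 0.0376
grip_force: 15.0
```

{"api": "jog_arm", "payload": {
  "motion": [
    [0, 0, 0, 0, 0, 0, 0.1],
    [0, 0, 0, 0, 0, 0, 0.1],
    [0, 0, -0.02, 0, 0, 0, 0.1],
    [0, 0, -0.04, 0, 0, 0, 0.1],
    [0, 0, -0.04, 0, 0, 0, 0.1]
  ]
}}

```text
time_s: 22.45
ee_pos: [0.4988, 0.4369, 0.1861]
eef_rot: [3.141, -0.0, 1.572]
force: [0.3, 0.1, 0.2]
grip_width: 0.0517
grip_force: 0.0
```

{"api": "jog_arm", "payload": {
  "motion": [
    [-0.039, 0, -0.01, 0, 0, 0, 0.2],
    [-0.039, 0, -0.008, 0, 0, 0, 0.2],
    [-0.039, 0, 0, 0, 0, 0, 0.2],
    [-0.039, 0, 0, 0, 0, 0, 0.2],
    [-0.039, 0, 0, 0, 0, 0, 0.2]
  ]
}}

```text
time_s: 22.95
ee_pos: [0.499, 0.2406, 0.2033]
eef_rot: [3.139, -0.001, 1.572]
force: [0.4, -0.0, -0.2]
grip_width: 0.0561
grip_force: 0.0
```

{"api": "jog_arm", "payload": {
  "motion": [
    [-0.039, 0, 0, 0, 0, 0, 0.2],
    [-0.039, 0, 0, 0, 0, 0, 0.2],
    [0, 0, 0, 0, 0, 0, 0.2],
    [0, 0, 0, 0, 0, 0, 0.2]
  ]
}}

```text
time_s: 23.35
ee_pos: [0.4995, 0.1637, 0.2031]
eef_rot: [3.14, -0.001, 1.571]
force: [-0.9, -0.4, -0.4]
grip_width: 0.0563
grip_force: 0.0
```

```bash
python3 mo.py;  python3 - <<'E'
from h import *
t,mt=snap('top','t3.png');print(caps(t,mt))
E
```

```text
[-0.0377  0.0658  0.0251] [-0.88 -0.36 -0.37] 0.0 0.05634182226872055 [0.49946948 0.16365435 0.20307707] 1.570523884762061
[[2.640e+02 1.594e+02 5.939e-01 9.090e-02]]
```

{"api": "jog_arm", "payload": {
  "motion": [
    [0.0015, -0.0015, 0.04, 0, 0, 0, 0.2],
    [0, 0, 0.04, 0, 0, 0, 0.2],
    [0, 0, 0.03, 0, 0, 0, 0.2],
    [0, 0, 0.015, 0, 0, 0, 0.2],
    [0, 0, 0, 0, 0, 0, -1]
  ],
  "squeeze": 10
}}

```text
time_s: 23.9
ee_pos: [0.4965, 0.1664, 0.075]
eef_rot: [-3.138, 0.001, 1.573]
force: [-0.1, 0.6, 0.9]
grip_width: 0.0513
grip_force: 0.0
```

{"api": "jog_arm", "payload": {
  "motion": [
    [0, 0, 0, 0, 0, 0, -1],
    [0, 0, 0, 0, 0, 0, -1],
    [0, 0, 0, 0, 0, 0, -1],
    [0, 0, 0, 0, 0, 0, -1]
  ]
}}

```text
time_s: 24.3
ee_pos: [0.4981, 0.1658, 0.0779]
eef_rot: [3.14, -0.001, 1.572]
force: [-1.6, 1.1, 6.9]
grip_width: 0.0377
grip_force: 10.0
```

```bash
python3 -c "
from h import *
held('c1.png')"
```

```text
c1.png [[282. 265.]
 [282. 219.]]
```

{"api": "jog_arm", "payload": {
  "motion": [
    [0, 0, 0, 0, 0, 0.14, -1],
    [0, 0, 0, 0, 0, 0.14, -1],
    [0, 0, 0, 0, 0, 0.14, -1],
    [0, 0, 0, 0, 0, 0.14, -1],
    [0, 0, 0, 0, 0, 0.14, -1]
  ]
}}

```text
time_s: 24.85
ee_pos: [0.4984, 0.1655, 0.0777]
eef_rot: [3.14, -0.002, 0.866]
force: [1.9, -1.6, 2.7]
grip_width: 0.0378
grip_force: 10.0
```

```bash
cat >> h.py <<'E'
def marks(n):
    # dark pixels of the label mark: on the far rim ring between glass outline and bench
    for i in (1,2):
        g=cv2.imread(f'pics/{n}{i}.png')[190:215,238:328].astype(int)
        w=(g.min(axis=2)>70)&(np.ptp(g,axis=2)<30)
        print(n,i,'white label px',w.sum(),'cols',w.sum(axis=0).tolist())
E
python3 mo.py; python3 -c "
from h import *
held('c2.png');cmp('c')
for n in 'dec': marks(n)
np.save('x.npy',np.vstack([cmp('c')]))"
```

```text
[-0.3057 -0.4455  0.077 ] [ 1.9  -1.57  2.68] 9.973794668912888 0.037786707367750694 [0.49840962 0.16550476 0.077685  ] 0.8661487160278787
c2.png [[283. 266.]
 [283. 219.]]
diff 9.666358024691357
d 1 white label px 350 cols [0, 0, 0, 0, 0, 0, 0, 0, 0, 0, 0, 0, 0, 0, 0, 0, 0, 0, 2, 4, 4, 5, 6, 7, 8, 7, 8, 8, 8, 9, 3, 2, 3, 4, 3, 2, 4, 4, 3, 3, 3, 3, 4, 4, 4, 4, 4, 9, 9, 9, 8, 8, 8, 7, 9, 9, 8, 9, 9, 8, 9, 8, 9, 8, 9, 8, 9, 7, 8, 8, 6, 4, 6, 4, 3, 1, 0, 0, 0, 0, 0, 0, 0, 0, 0, 0, 0, 0, 0, 0]
d 2 white label px 352 cols [0, 0, 0, 0, 0, 0, 0, 0, 0, 0, 0, 0, 0, 0, 0, 0, 0, 1, 3, 4, 5, 6, 7, 7, 9, 8, 7, 8, 8, 8, 8, 8, 8, 9, 8, 8, 8, 9, 9, 8, 8, 8, 8, 9, 9, 8, 9, 9, 9, 9, 9, 8, 4, 3, 3, 4, 3, 4, 4, 3, 3, 4, 3, 3, 3, 3, 1, 1, 7, 8, 6, 5, 4, 4, 2, 0, 0, 0, 0, 0, 0, 0, 0, 0, 0, 0, 0, 0, 0, 0]
e 1 white label px 344 cols [0, 0, 0, 0, 0, 0, 0, 0, 0, 0, 0, 0, 0, 0, 2, 3, 4, 5, 5, 2, 2, 2, 2, 2, 3, 2, 3, 4, 4, 4, 4, 3, 4, 4, 7, 9, 10, 9, 9, 8, 9, 9, 8, 8, 8, 8, 7, 8, 9, 8, 8, 8, 7, 7, 8, 8, 6, 8, 7, 8, 8, 7, 8, 7, 7, 6, 6, 6, 6, 5, 3, 2, 0, 0, 0, 0, 0, 0, 0, 0, 0, 0, 0, 0, 0, 0, 0, 0, 0, 0]
e 2 wh
[... 213 characters left out ...]
, 8, 8, 7, 7, 8, 5, 4, 3, 3, 2, 0, 0, 0, 0, 0, 0, 0, 0, 0, 0, 0, 0, 0, 0, 0, 0]
c 1 white label px 370 cols [0, 0, 0, 0, 0, 0, 0, 0, 0, 0, 0, 0, 0, 0, 2, 4, 6, 6, 8, 9, 8, 7, 7, 7, 8, 8, 8, 8, 8, 8, 8, 8, 6, 8, 8, 9, 9, 9, 8, 8, 8, 8, 4, 4, 4, 3, 4, 4, 4, 4, 4, 4, 3, 4, 4, 2, 4, 4, 4, 8, 8, 7, 7, 7, 7, 7, 7, 6, 6, 6, 6, 6, 5, 3, 1, 0, 0, 0, 0, 0, 0, 0, 0, 0, 0, 0, 0, 0, 0, 0]
c 2 white label px 346 cols [0, 0, 0, 0, 0, 0, 0, 0, 0, 0, 0, 0, 0, 0, 0, 2, 3, 3, 6, 5, 6, 6, 6, 7, 7, 8, 8, 7, 7, 7, 8, 7, 8, 7, 7, 8, 8, 7, 8, 7, 4, 4, 4, 4, 4, 4, 4, 4, 4, 4, 3, 3, 5, 4, 4, 2, 4, 8, 8, 8, 8, 8, 7, 9, 7, 7, 6, 6, 6, 7, 7, 7, 5, 3, 1, 0, 0, 0, 0, 0, 0, 0, 0, 0, 0, 0, 0, 0, 0, 0]
diff 9.666358024691357
```

For bottle C the mark stayed at columns 42–58, then 40–56, so the glass turned with the cap and C is tight. It goes to the right-hand ring.

{"api": "jog_arm", "payload": {
  "motion": [
    [0, 0, -0.03, 0, 0, 0, -1],
    [0, 0, -0.031, 0, 0, 0, -1],
    [0, 0, -0.031, 0, 0, -0.14, -1],
    [0, 0, -0.031, 0, 0, -0.14, -1],
    [0, 0, 0, 0, 0, -0.14, -1]
  ],
  "squeeze": 15
}}

```text
time_s: 25.4
ee_pos: [0.4988, 0.1658, 0.204]
eef_rot: [3.136, -0.003, 1.301]
force: [0.4, -0.1, -2.0]
grip_width: 0.0377
grip_force: 15.0
```

{"api": "jog_arm", "payload": {
  "motion": [
    [0, 0, 0, 0, 0, -0.14, -1],
    [0, 0, 0, 0, 0, -0.14, -1],
    [-0.0386, 0.0073, 0, 0, 0, 0, -1],
    [-0.0386, 0.0073, 0, 0, 0, 0, -1],
    [-0.0386, 0.0073, 0, 0, 0, 0, -1]
  ]
}}

```text
time_s: 25.9
ee_pos: [0.5194, 0.0485, 0.1998]
eef_rot: [-3.141, -0.0, 1.576]
force: [0.7, 0.4, -2.0]
grip_width: 0.0376
grip_force: 15.0
```

{"api": "jog_arm", "payload": {
  "motion": [
    [-0.0386, 0.0073, 0, 0, 0, 0, -1],
    [-0.0386, 0.0073, 0, 0, 0, 0, -1],
    [-0.0386, 0.0073, 0, 0, 0, 0, -1],
    [-0.0386, 0.0073, 0, 0, 0, 0, -1],
    [-0.0386, 0.0073, 0, 0, 0, 0, -1]
  ]
}}

```text
time_s: 26.4
ee_pos: [0.5561, -0.1449, 0.1998]
eef_rot: [-3.141, -0.0, 1.575]
force: [0.7, 0.9, -2.0]
grip_width: 0.0375
grip_force: 15.0
```

{"api": "jog_arm", "payload": {
  "motion": [
    [-0.0386, 0.0073, 0, 0, 0, 0, -1],
    [-0.0386, 0.0073, 0, 0, 0, 0, -1],
    [0, 0, 0, 0, 0, 0, -1],
    [0, 0, 0, 0, 0, 0, -1]
  ]
}}

```text
time_s: 26.8
ee_pos: [0.5706, -0.2208, 0.1992]
eef_rot: [-3.141, -0.001, 1.573]
force: [-0.2, -0.0, -2.3]
grip_width: 0.0373
grip_force: 15.0
```

```bash
python3 mo.py;  python3 - <<'E'
from h import *
t,mt=snap('top','t4.png');print(caps(t,mt))
E
```

```text
[-0.0456  0.0088  0.0311] [-0.16 -0.01 -2.34] 14.999283403158188 0.03725220249821229 [ 0.57059367 -0.22084149  0.19924597] 1.572617196504732
[[2.123e+02 1.597e+02 5.895e-01 2.383e-01]
 [2.638e+02 1.595e+02 5.938e-01 9.140e-02]]
```

{"api": "jog_arm", "payload": {
  "motion": [
    [0, 0.001, 0.03, 0, 0, 0, -1],
    [0, 0, 0.02, 0, 0, 0, -1],
    [0, 0, 0.01, 0, 0, 0, -1],
    [0, 0, 0, 0, 0, 0, -1],
    [0, 0, 0, 0, 0, 0, -1]
  ]
}}

```text
time_s: 27.35
ee_pos: [0.5724, -0.2201, 0.141]
eef_rot: [3.14, 0.0, 1.573]
force: [-0.5, -0.3, -1.7]
grip_width: 0.038
grip_force: 15.0
```

{"api": "jog_arm", "payload": {
  "motion": [
    [0, 0, 0, 0, 0, 0, 0.1],
    [0, 0, 0, 0, 0, 0, 0.1],
    [0, 0, -0.02, 0, 0, 0, 0.1],
    [0, 0, -0.04, 0, 0, 0, 0.1],
    [0, 0, 0, 0, 0, 0, 0.1]
  ]
}}

```text
time_s: 27.85
ee_pos: [0.5737, -0.2212, 0.2059]
eef_rot: [3.134, 0.004, 1.572]
force: [-0.1, 0.4, 0.5]
grip_width: 0.0517
grip_force: 0.0
```

{"api": "jog_arm", "payload": {
  "motion": [
    [0.0391, 0.0029, 0, 0, 0, 0, 0.2],
    [0.0391, 0.0029, 0, 0, 0, 0, 0.2],
    [0.0391, 0.0029, 0, 0, 0, 0, 0.2],
    [0.0391, 0.0029, 0, 0, 0, 0, 0.2],
    [0.0391, 0.0029, 0, 0, 0, 0, 0.2]
  ]
}}

```text
time_s: 28.35
ee_pos: [0.5863, -0.0234, 0.2002]
eef_rot: [3.141, 0.0, 1.572]
force: [-0.1, 0.9, 0.6]
grip_width: 0.0564
grip_force: 0.0
```

{"api": "jog_arm", "payload": {
  "motion": [
    [0.0391, 0.0029, 0, 0, 0, 0, 0.2],
    [0.0391, 0.0029, 0, 0, 0, 0, 0.2],
    [0.0391, 0.0029, 0, 0, 0, 0, 0.2],
    [0, 0, 0, 0, 0, 0, 0.2],
    [0, 0, 0, 0, 0, 0, 0.2]
  ]
}}

```text
time_s: 28.85
ee_pos: [0.5948, 0.0928, 0.1999]
eef_rot: [3.141, 0.0, 1.573]
force: [0.0, -1.4, -0.3]
grip_width: 0.0561
grip_force: 0.0
```

```bash
python3 mo.py;  python3 - <<'E'
from h import *
t,mt=snap('top','t5.png');print(caps(t,mt))
E
```

```text
[-0.0492  0.0606  0.0475] [ 0.02 -1.43 -0.34] 0.0 0.05609724800065164 [0.59481896 0.09280295 0.1998845 ] 1.573232592749347
[[212.3    159.8      0.5891   0.2384]]
```

{"api": "jog_arm", "payload": {
  "motion": [
    [-0.001, 0, 0.04, 0, 0, 0, 0.2],
    [0, 0, 0.04, 0, 0, 0, 0.2],
    [0, 0, 0.03, 0, 0, 0, 0.2],
    [0, 0, 0.0125, 0, 0, 0, 0.2],
    [0, 0, 0, 0, 0, 0, -1]
  ],
  "squeeze": 10
}}

```text
time_s: 29.4
ee_pos: [0.5944, 0.0904, 0.0764]
eef_rot: [-3.139, 0.0, 1.571]
force: [0.0, -0.5, 0.5]
grip_width: 0.0513
grip_force: 0.0
```

{"api": "jog_arm", "payload": {
  "motion": [
    [0, 0, 0, 0, 0, 0, -1],
    [0, 0, 0, 0, 0, 0, -1],
    [0, 0, 0, 0, 0, 0, -1],
    [0, 0, 0, 0, 0, 0, -1]
  ]
}}

```text
time_s: 29.8
ee_pos: [0.5954, 0.0914, 0.0789]
eef_rot: [3.14, -0.0, 1.572]
force: [-3.2, -1.5, 6.8]
grip_width: 0.0377
grip_force: 10.0
```

```bash
python3 -c "
from h import *
held('b1.png')"
```

```text
b1.png [[282. 264.]
 [282. 218.]]
```

{"api": "jog_arm", "payload": {
  "motion": [
    [0, 0, 0, 0, 0, 0.14, -1],
    [0, 0, 0, 0, 0, 0.14, -1],
    [0, 0, 0, 0, 0, 0.14, -1],
    [0, 0, 0, 0, 0, 0.14, -1],
    [0, 0, 0, 0, 0, 0.14, -1]
  ]
}}

```text
time_s: 30.35
ee_pos: [0.5955, 0.0914, 0.0787]
eef_rot: [3.14, -0.002, 0.866]
force: [-0.0, -1.2, 3.4]
grip_width: 0.0378
grip_force: 10.0
```

```bash
python3 mo.py; python3 -c "
from h import *
held('b2.png');marks('b');cv2.imwrite('pics/b12.png',cmp('b'))"
```

```text
[-0.3527  0.0054  0.0293] [-0.02 -1.21  3.38] 9.978429973125458 0.03781283332364201 [0.59553834 0.09137274 0.07873381] 0.8661328496913696
b2.png [[283. 265.]
 [283. 219.]]
b 1 white label px 428 cols [0, 0, 0, 0, 0, 0, 0, 0, 0, 0, 0, 0, 0, 1, 5, 7, 8, 7, 8, 8, 6, 7, 8, 7, 8, 8, 7, 8, 8, 8, 6, 6, 8, 8, 8, 9, 8, 7, 8, 8, 8, 8, 7, 7, 7, 7, 7, 8, 8, 8, 7, 7, 7, 9, 8, 7, 8, 6, 6, 7, 7, 7, 6, 6, 6, 5, 5, 5, 7, 7, 6, 5, 6, 5, 3, 0, 0, 0, 0, 0, 0, 0, 0, 0, 0, 0, 0, 0, 0, 0]
b 2 white label px 386 cols [0, 0, 0, 0, 0, 0, 0, 0, 0, 0, 0, 0, 0, 1, 2, 4, 6, 7, 7, 7, 6, 5, 7, 8, 7, 7, 8, 8, 7, 8, 7, 8, 7, 7, 8, 8, 7, 7, 8, 8, 8, 7, 7, 6, 7, 8, 7, 8, 8, 8, 8, 7, 7, 7, 6, 7, 7, 8, 7, 8, 7, 7, 7, 4, 3, 3, 3, 3, 2, 4, 5, 4, 3, 3, 1, 1, 0, 0, 0, 0, 0, 0, 0, 0, 0, 0, 0, 0, 0, 0]
diff 12.11224279835391
```

{"api": "jog_arm", "payload": {
  "motion": [
    [0, 0, 0, 0, 0, 0.14, -1],
    [0, 0, 0, 0, 0, 0.14, -1],
    [0, 0, 0, 0, 0, 0.14, -1],
    [0, 0, 0, 0, 0, 0.14, -1],
    [0, 0, 0, 0, 0, 0.14, -1]
  ]
}}

```text
time_s: 30.9
ee_pos: [0.5956, 0.0909, 0.0786]
eef_rot: [3.141, -0.002, 0.169]
force: [1.1, -3.5, 4.2]
grip_width: 0.0374
grip_force: 10.0
```

```bash
python3 mo.py; python3 -c "
from h import *
held('b3.png')
L=[cv2.imread(f'pics/b{i}.png')[190:262,238:328] for i in (1,2,3)]
cv2.imwrite('pics/b123.png',cv2.resize(np.hstack(L),(800,213),interpolation=cv2.INTER_CUBIC))"
```

```text
[-0.8301 -0.0578 -0.0233] [ 1.09 -3.52  4.16] 9.989066272974014 0.03740967197961662 [0.59561496 0.09094537 0.07856017] 0.1691626688172827
b3.png [[284. 264.]
 [284. 218.]]
```

View pics/b123.png

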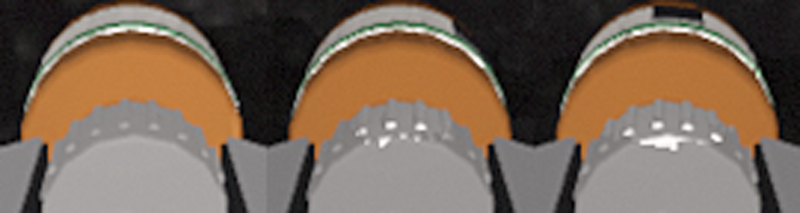

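The mark was absent, then at the right edge, then at the centre (677,15). The glass stayed still, so this cap is loose and the bottle goes to the tray.

{"api": "jog_arm", "payload": {
  "motion": [
    [0, 0, -0.03, 0, 0, 0, -1],
    [0, 0, -0.033, 0, 0, 0, -1],
    [0, 0, -0.033, 0, 0, -0.14, -1],
    [0, 0, -0.03, 0, 0, -0.14, -1],
    [0, 0, 0, 0, 0, -0.14, -1]
  ],
  "squeeze": 15
}}

```text
time_s: 31.45
ee_pos: [0.5961, 0.0917, 0.2081]
eef_rot: [3.138, -0.006, 0.603]
force: [-0.0, -0.3, -2.4]
grip_width: 0.0374
grip_force: 15.0
```

{"api": "jog_arm", "payload": {
  "motion": [
    [0, 0, 0, 0, 0, -0.14, -1],
    [0, 0, 0, 0, 0, -0.14, -1],
    [0, 0, 0, 0, 0, -0.14, -1],
    [0, 0, 0, 0, 0, -0.14, -1],
    [0, 0, 0, 0, 0, -0.14, -1]
  ]
}}

```text
time_s: 31.95
ee_pos: [0.5946, 0.0915, 0.2033]
eef_rot: [-3.141, -0.0, 1.303]
force: [0.3, 0.4, -2.3]
grip_width: 0.0377
grip_force: 15.0
```

{"api": "jog_arm", "payload": {
  "motion": [
    [0, 0, 0, 0, 0, -0.14, -1],
    [0, 0, 0, 0, 0, -0.14, -1],
    [0.0397, -0.0046, 0, 0, 0, 0, -1],
    [0.0397, -0.0046, 0, 0, 0, 0, -1],
    [0.0397, -0.0046, 0, 0, 0, 0, -1]
  ]
}}

```text
time_s: 32.45
ee_pos: [0.5805, 0.2118, 0.2034]
eef_rot: [-3.141, -0.0, 1.577]
force: [0.4, -0.4, -2.7]
grip_width: 0.0375
grip_force: 15.0
```

{"api": "jog_arm", "payload": {
  "motion": [
    [0.0397, -0.0046, 0, 0, 0, 0, -1],
    [0.0397, -0.0046, 0, 0, 0, 0, -1],
    [0.0397, -0.0046, 0, 0, 0, 0, -1],
    [0.0397, -0.0046, 0, 0, 0, 0, -1],
    [0, 0, 0, 0, 0, 0, -1]
  ]
}}

```text
time_s: 32.95
ee_pos: [0.5605, 0.3736, 0.2026]
eef_rot: [-3.14, -0.001, 1.582]
force: [1.2, -0.8, -2.1]
grip_width: 0.0375
grip_force: 15.0
```

{"api": "jog_arm", "payload": {
  "motion": [
    [0, 0, 0, 0, 0, 0, -1]
  ]
}}

```text
time_s: 33.05
ee_pos: [0.5618, 0.3699, 0.2028]
eef_rot: [-3.141, 0.001, 1.577]
force: [-1.0, -0.9, -1.7]
grip_width: 0.0372
grip_force: 15.0
```

Run:
```python
from h import *
a,m=snap('wrist','wt2.png');p=ctrl.get_obs()['ee_pos']
t,mt=snap('top','tt2.png');print(p,caps(t,mt))
# T1,T2 caps on white: look in the wrist view
print(w2px(m,[(.5695,.4365,.104),(.4988,.437,.104),(p[0],p[1],.02)]).round())
cv2.imwrite('pics/wt2m.png',np.hstack([a[:330,:,::-1],t[60:390,140:380,::-1]]))
```

```text
[0.56222369 0.3689837  0.20300833] [[212.3    159.8      0.5892   0.2382]]
[[291. 144.]
 [215. 142.]
 [283. 197.]]
```

View pics/wt2m.png

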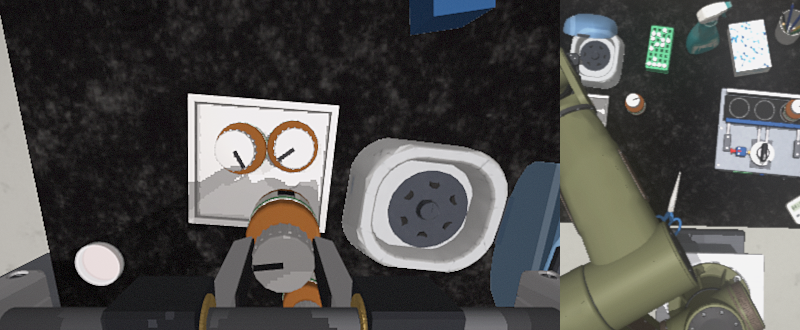

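The wrist view shows both earlier bottles upright in the tray, with caps at (293,146) and (236,150) and clear space below them. The second has slid about 2 cm toward the first, which is still fine. I lower this one and go on to the last bottle.

{"api": "jog_arm", "payload": {
  "motion": [
    [0, 0, 0.04, 0, 0, 0, -1],
    [0, 0, 0.04, 0, 0, 0, -1],
    [0, 0, 0.027, 0, 0, 0, -1],
    [0, 0, 0.012, 0, 0, 0, -1],
    [0, 0, 0, 0, 0, 0, -1]
  ]
}}

```text
time_s: 33.65
ee_pos: [0.5624, 0.3684, 0.0838]
eef_rot: [-3.14, 0.001, 1.572]
force: [0.0, -0.4, -2.3]
grip_width: 0.0373
grip_force: 15.0
```

```bash
python3 mo.py; python3 -c "
from h import *
im=cv2.imread('pics/wt2.png');print(im.shape)"
```

```text
[-0.0767  0.0869 -0.0219] [ 0.04 -0.36 -2.27] 14.979768544435501 0.03729250990039174 [0.56242425 0.36838621 0.08380284] 1.571837035289692
(420, 560, 3)
```

{"api": "jog_arm", "payload": {
  "motion": [
    [0, 0, 0, 0, 0, 0, 0.1],
    [0, 0, 0, 0, 0, 0, 0.1],
    [0, 0, -0.02, 0, 0, 0, 0.1],
    [0, 0, -0.04, 0, 0, 0, 0.1],
    [0, 0, -0.04, 0, 0, 0, 0.1]
  ]
}}

```text
time_s: 34.15
ee_pos: [0.5624, 0.3691, 0.1865]
eef_rot: [3.141, -0.0, 1.572]
force: [0.2, -0.1, -0.0]
grip_width: 0.0517
grip_force: 0.0
```

{"api": "jog_arm", "payload": {
  "motion": [
    [-0.032, 0.007, -0.01, 0, 0, 0, 0.2],
    [-0.032, 0.007, -0.008, 0, 0, 0, 0.2],
    [-0.032, 0.007, 0, 0, 0, 0, 0.2],
    [-0.033, 0.007, 0, 0, 0, 0, 0.2],
    [0, 0, 0, 0, 0, 0, 0.2]
  ]
}}

```text
time_s: 34.65
ee_pos: [0.5917, 0.2369, 0.2039]
eef_rot: [3.139, -0.0, 1.568]
force: [-0.3, 0.4, -0.2]
grip_width: 0.0565
grip_force: 0.0
```

{"api": "jog_arm", "payload": {
  "motion": [
    [0, 0, 0, 0, 0, 0, 0.2]
  ]
}}

```text
time_s: 34.75
ee_pos: [0.5908, 0.24, 0.2035]
eef_rot: [3.14, -0.001, 1.571]
force: [0.6, 0.4, 0.5]
grip_width: 0.0562
grip_force: 0.0
```

```bash
python3 mo.py
```

```text
[-0.0818  0.0531  0.0104] [0.63 0.39 0.51] 0.0 0.056150706469937174 [0.59084889 0.23998623 0.20345125] 1.5707638894015379
```

{"api": "jog_arm", "payload": {
  "motion": [
    [0, 0, 0.04, 0, 0, 0, 0.2],
    [0, 0, 0.04, 0, 0, 0, 0.2],
    [0, 0, 0.03, 0, 0, 0, 0.2],
    [0, 0, 0.015, 0, 0, 0, 0.2],
    [0, 0, 0, 0, 0, 0, -1]
  ],
  "squeeze": 10
}}

```text
time_s: 35.25
ee_pos: [0.5897, 0.2409, 0.076]
eef_rot: [-3.139, 0.001, 1.573]
force: [-0.2, 0.1, -0.4]
grip_width: 0.0516
grip_force: 0.0
```

{"api": "jog_arm", "payload": {
  "motion": [
    [0, 0, 0, 0, 0, 0, -1],
    [0, 0, 0, 0, 0, 0, -1],
    [0, 0, 0, 0, 0, 0, -1],
    [0, 0, 0, 0, 0, 0, -1]
  ]
}}

```text
time_s: 35.65
ee_pos: [0.591, 0.2407, 0.0791]
eef_rot: [3.139, -0.001, 1.572]
force: [-2.6, 0.4, 8.0]
grip_width: 0.0381
grip_force: 10.0
```

```bash
python3 -c "
from h import *
held('a1.png')"
```

```text
a1.png [[282. 264.]
 [282. 218.]]
```

{"api": "jog_arm", "payload": {
  "motion": [
    [0, 0, 0, 0, 0, 0.14, -1],
    [0, 0, 0, 0, 0, 0.14, -1],
    [0, 0, 0, 0, 0, 0.14, -1],
    [0, 0, 0, 0, 0, 0.14, -1],
    [0, 0, 0, 0, 0, 0.14, -1]
  ]
}}

```text
time_s: 36.2
ee_pos: [0.5915, 0.2404, 0.0789]
eef_rot: [3.14, -0.002, 0.866]
force: [2.7, -0.7, 3.8]
grip_width: 0.0377
grip_force: 10.0
```

```bash
python3 mo.py; python3 -c "
from h import *
held('a2.png');marks('a')"
```

```text
[-0.2598 -0.2609  0.0547] [ 2.67 -0.65  3.78] 9.982895851135254 0.03766037259286254 [0.59147762 0.24036135 0.07887691] 0.866021891522041
a2.png [[283. 265.]
 [283. 219.]]
a 1 white label px 345 cols [0, 0, 0, 0, 0, 0, 0, 0, 0, 0, 0, 0, 0, 0, 2, 4, 5, 7, 6, 7, 8, 8, 7, 2, 1, 1, 2, 3, 3, 4, 3, 2, 4, 3, 2, 3, 3, 4, 4, 8, 8, 8, 9, 9, 9, 8, 8, 6, 7, 8, 8, 8, 7, 8, 8, 8, 7, 7, 7, 7, 7, 7, 7, 7, 6, 7, 7, 6, 6, 5, 5, 6, 5, 3, 0, 0, 0, 0, 0, 0, 0, 0, 0, 0, 0, 0, 0, 0, 0, 0]
a 2 white label px 360 cols [0, 0, 0, 0, 0, 0, 0, 0, 0, 0, 0, 0, 0, 0, 0, 2, 4, 5, 6, 7, 8, 7, 3, 3, 2, 2, 3, 2, 4, 3, 3, 3, 4, 4, 3, 4, 4, 4, 7, 8, 8, 8, 8, 8, 8, 7, 7, 7, 8, 8, 8, 8, 9, 8, 8, 8, 8, 8, 8, 7, 8, 8, 7, 8, 7, 8, 7, 7, 6, 7, 7, 8, 5, 3, 2, 0, 0, 0, 0, 0, 0, 0, 0, 0, 0, 0, 0, 0, 0, 0]
```

The mark is unchanged (columns 23–38, then 22–37), so bottle A is tight. It goes to the left ring.

{"api": "jog_arm", "payload": {
  "motion": [
    [0, 0, -0.03, 0, 0, 0, -1],
    [0, 0, -0.033, 0, 0, 0, -1],
    [0, 0, -0.033, 0, 0, -0.14, -1],
    [0, 0, -0.03, 0, 0, -0.14, -1],
    [0, 0, 0, 0, 0, -0.14, -1]
  ],
  "squeeze": 15
}}

```text
time_s: 36.75
ee_pos: [0.5917, 0.2407, 0.2086]
eef_rot: [3.136, -0.004, 1.301]
force: [0.6, -0.2, -2.5]
grip_width: 0.0376
grip_force: 15.0
```

{"api": "jog_arm", "payload": {
  "motion": [
    [0, 0, 0, 0, 0, -0.14, -1],
    [0, 0, 0, 0, 0, -0.14, -1],
    [-0.0389, -0.0011, 0, 0, 0, 0, -1],
    [-0.0389, -0.0011, 0, 0, 0, 0, -1],
    [-0.0389, -0.0011, 0, 0, 0, 0, -1]
  ]
}}

```text
time_s: 37.25
ee_pos: [0.5869, 0.1224, 0.2035]
eef_rot: [3.142, -0.0, 1.576]
force: [0.3, 0.5, -1.7]
grip_width: 0.0376
grip_force: 15.0
```

{"api": "jog_arm", "payload": {
  "motion": [
    [-0.0389, -0.0011, 0, 0, 0, 0, -1],
    [-0.0389, -0.0011, 0, 0, 0, 0, -1],
    [-0.0389, -0.0011, 0, 0, 0, 0, -1],
    [-0.0389, -0.0011, 0, 0, 0, 0, -1],
    [-0.0389, -0.0011, 0, 0, 0, 0, -1]
  ]
}}

```text
time_s: 37.75
ee_pos: [0.5816, -0.0725, 0.2037]
eef_rot: [3.141, -0.0, 1.575]
force: [0.0, -0.3, -2.0]
grip_width: 0.0379
grip_force: 15.0
```

{"api": "jog_arm", "payload": {
  "motion": [
    [0, 0, 0, 0, 0, 0, -1],
    [0, 0, 0, 0, 0, 0, -1]
  ]
}}

```text
time_s: 37.95
ee_pos: [0.5819, -0.0715, 0.2035]
eef_rot: [3.142, -0.0, 1.572]
force: [0.5, 0.7, -2.0]
grip_width: 0.0376
grip_force: 15.0
```

{"api": "jog_arm", "payload": {
  "motion": [
    [0, 0.001, 0.03, 0, 0, 0, -1],
    [0, 0, 0.02, 0, 0, 0, -1],
    [0, 0, 0.0135, 0, 0, 0, -1],
    [0, 0, 0, 0, 0, 0, -1],
    [0, 0, 0, 0, 0, 0, -1]
  ]
}}

```text
time_s: 38.45
ee_pos: [0.5833, -0.0705, 0.1406]
eef_rot: [3.141, 0.0, 1.573]
force: [0.5, -1.2, -1.3]
grip_width: 0.0373
grip_force: 15.0
```

{"api": "jog_arm", "payload": {
  "motion": [
    [0, 0, 0, 0, 0, 0, 0.1],
    [0, 0, 0, 0, 0, 0, 0.1],
    [0, 0, -0.02, 0, 0, 0, 0.1],
    [0, 0, -0.042, 0, 0, 0, 0.1],
    [0, 0, 0, 0, 0, 0, 0.1]
  ]
}}

```text
time_s: 38.95
ee_pos: [0.585, -0.0713, 0.2079]
eef_rot: [3.133, 0.002, 1.572]
force: [-0.2, 0.0, 0.6]
grip_width: 0.0516
grip_force: 0.0
```

{"api": "jog_arm", "payload": {
  "motion": [
    [-0.016, -0.034, 0, 0, 0, 0, 0.1],
    [-0.016, -0.034, 0, 0, 0, 0, -0.2],
    [-0.016, -0.034, 0, 0, 0, 0, -0.2],
    [-0.0168, -0.0332, 0, 0, 0, 0, -0.2],
    [0, 0, 0, 0, 0, 0, -0.2]
  ]
}}

```text
time_s: 39.45
ee_pos: [0.4456, -0.1371, 0.2024]
eef_rot: [3.141, 0.001, 1.57]
force: [0.2, -0.6, 0.2]
grip_width: 0.0374
grip_force: 0.0
```

{"api": "jog_arm", "payload": {
  "motion": [
    [0, 0, 0, 0, 0, 0, -0.2]
  ]
}}

```text
time_s: 39.55
ee_pos: [0.448, -0.1362, 0.2025]
eef_rot: [3.14, 0.001, 1.571]
force: [0.1, 0.2, 0.8]
grip_width: 0.0377
grip_force: 0.0
```

Run:
```python
from h import *
p=ctrl.get_obs();print(p['ee_pos'],p['eef_rot'])
a,m=snap('wrist','wk.png');t,_=snap('top','tk.png');s,_=snap('side','sk.png')
A=a[20:320,110:510,::-1];T=cv2.resize(t[140:260,110:270,::-1],(400,300));S=cv2.resize(s[150:300,190:390,::-1],(400,300))
cv2.imwrite('pics/mk.png',np.vstack([np.hstack([A,T]),np.hstack([S,np.zeros_like(S)])]))
```

```text
[ 0.44799001 -0.1361941   0.20249817] [3.14001794e+00 5.18009338e-04 1.57070493e+00]
```

View pics/mk.png

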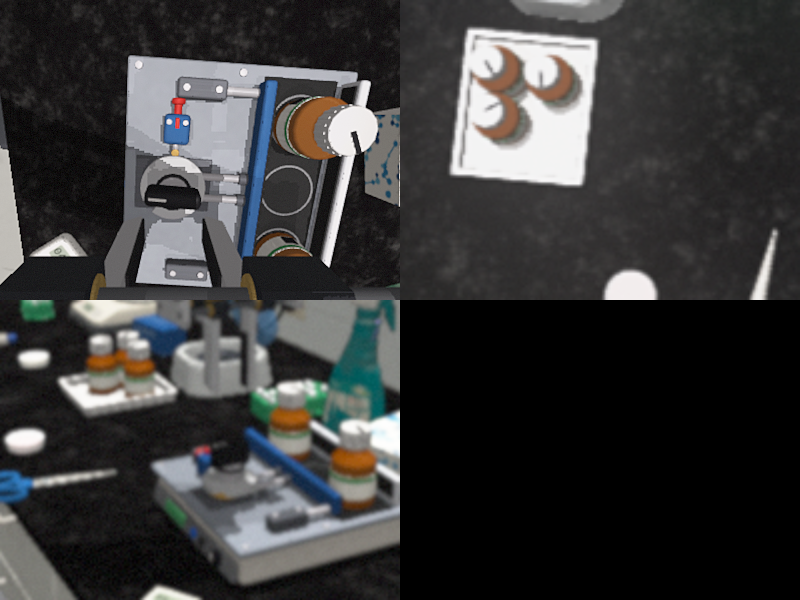

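Wrist view: bottle A stands in the left ring, C is in the right one, and the knob bar lies along x. Top view: three upright bottles in the tray with caps at about (490,70), (545,72) and (495,108). Checking the tray margins.

Run:
```python
from h import *
m=ctrl.camera_model('top')
c=np.array([(490,70),(545,72),(495,108)])
P=px2w(m,(c-[400,0])/2.5+[110,140],.104)[:,:2]
y=-.06;Rm=np.array([[np.cos(y),-np.sin(y)],[np.sin(y),np.cos(y)]])
print(P,(P-[.5315,.404])@Rm)
mw=ctrl.camera_model('wrist')
print('A',px2w(mw,[(352+110,129+20)],.16), 'knob ends',px2w(mw,[(145+110,195+20),(202+110,196+20)],.132))
```

```text
[[0.5601 0.425 ]
 [0.5594 0.3626]
 [0.5168 0.4174]] [[ 0.02728929  0.02267718]
 [ 0.0303323  -0.03965251]
 [-0.01547707  0.01249442]]
A [[ 0.5823 -0.0712  0.16  ]] knob ends [[ 0.4246 -0.1301  0.132 ]
 [ 0.4751 -0.1309  0.132 ]]
```

{"api": "jog_arm", "payload": {
  "motion": [
    [0, 0, 0, 0, 0, -0.149, -0.2],
    [0, 0, 0, 0, 0, -0.149, -0.2],
    [0, 0, 0, 0, 0, -0.149, -0.2],
    [0, 0, 0, 0, 0, -0.149, -0.2],
    [0, 0, 0, 0, 0, -0.149, -0.2]
  ],
  "squeeze": 40
}}

```text
time_s: 40.2
ee_pos: [0.4485, -0.1354, 0.2016]
eef_rot: [-3.141, -0.0, 2.324]
force: [0.3, 0.1, -0.4]
grip_width: 0.0377
grip_force: 0.0
```

{"api": "jog_arm", "payload": {
  "motion": [
    [0, 0, 0, 0, 0, -0.149, -0.2],
    [0, 0, 0, 0, 0, -0.149, -0.2],
    [0, 0, 0, 0, 0, -0.149, -0.2],
    [0, 0, 0, 0, 0, -0.149, -0.2],
    [0, 0, 0, 0, 0, -0.149, -0.2]
  ]
}}

```text
time_s: 40.7
ee_pos: [0.4485, -0.1354, 0.2016]
eef_rot: [3.141, -0.0, 3.069]
force: [0.6, 0.4, -0.2]
grip_width: 0.0375
grip_force: 0.0
```

{"api": "jog_arm", "payload": {
  "motion": [
    [0, 0, 0.035, 0, 0, -0.02, -0.2],
    [0, 0, 0.035, 0, 0, 0, -0.2],
    [0, 0, 0.021, 0, 0, 0, -0.2],
    [0, 0, 0, 0, 0, 0, -0.2],
    [0, 0, 0, 0, 0, 0, -0.2]
  ]
}}

```text
time_s: 41.2
ee_pos: [0.4485, -0.1357, 0.1113]
eef_rot: [3.142, -0.0, 3.083]
force: [0.4, -0.1, 0.2]
grip_width: 0.0374
grip_force: 0.0
```

{"api": "jog_arm", "payload": {
  "motion": [
    [0, 0, 0, 0, 0, 0, -1],
    [0, 0, 0, 0, 0, 0, -1],
    [0, 0, 0, 0, 0, 0, -1],
    [0, 0, 0, 0, 0, 0, -1]
  ]
}}

```text
time_s: 41.6
ee_pos: [0.4484, -0.1372, 0.1117]
eef_rot: [-3.139, 0.002, 3.082]
force: [0.1, -10.3, 1.0]
grip_width: 0.0157
grip_force: 40.0
```

```bash
python3 mo.py
```

```text
[-1.7816  0.0928 -0.1525] [  0.13 -10.28   1.  ] 39.97509777545929 0.015709637878179267 [ 0.44836444 -0.13716268  0.11174363] 3.0816783571154316
```

{"api": "jog_arm", "payload": {
  "motion": [
    [0.0005, -0.0015, 0, 0, 0, 0, -1],
    [0, 0, 0, 0, 0, 0.12, -1],
    [0, 0, 0, 0, 0, 0.12, -1],
    [0, 0, 0, 0, 0, 0.12, -1],
    [0, 0, 0, 0, 0, 0.12, -1]
  ]
}}

```text
time_s: 42.1
ee_pos: [0.4481, -0.1377, 0.1117]
eef_rot: [3.141, 0.003, 2.597]
force: [3.1, -3.3, 2.9]
grip_width: 0.0156
grip_force: 40.0
```

{"api": "jog_arm", "payload": {
  "motion": [
    [0, 0, 0, 0, 0, 0.12, -1],
    [0, 0, 0, 0, 0, 0.12, -1],
    [0, 0, 0, 0, 0, 0.12, -1],
    [0, 0, 0, 0, 0, 0.12, -1],
    [0, 0, 0, 0, 0, 0.12, -1]
  ]
}}

```text
time_s: 42.6
ee_pos: [0.4479, -0.138, 0.1118]
eef_rot: [3.14, 0.002, 1.997]
force: [-0.1, -5.2, 2.9]
grip_width: 0.0155
grip_force: 40.0
```

```bash
python3 mo.py
```

```text
[-0.9285 -0.0789  0.1793] [-0.13 -5.17  2.92] 39.99665379524231 0.015527225146922678 [ 0.44791098 -0.13799827  0.11175116] 1.997036390125462
```

{"api": "jog_arm", "payload": {
  "motion": [
    [0, 0, 0, 0, 0, 0.12, -1],
    [0, 0, 0, 0, 0, 0.12, -1],
    [0, 0, 0, 0, 0, 0.12, -1],
    [0, 0, 0, 0, 0, 0.12, -1],
    [0, 0, 0, 0, 0, 0.12, -1]
  ]
}}

```text
time_s: 43.1
ee_pos: [0.4475, -0.1381, 0.1117]
eef_rot: [3.14, 0.001, 1.397]
force: [-2.9, -4.4, 6.0]
grip_width: 0.0156
grip_force: 40.0
```

{"api": "jog_arm", "payload": {
  "motion": [
    [0, 0, 0, 0, 0, 0.12, -1],
    [0, 0, 0, 0, 0, 0.12, -1],
    [0, 0, 0, 0, 0, 0.12, -1],
    [0, 0, 0, 0, 0, 0.12, -1],
    [0, 0, 0, 0, 0, 0.05, -1]
  ]
}}

```text
time_s: 43.6
ee_pos: [0.4472, -0.1379, 0.1117]
eef_rot: [3.14, 0.001, 0.867]
force: [-4.2, -3.2, 8.0]
grip_width: 0.0155
grip_force: 40.0
```

```bash
python3 mo.py
```

```text
[-0.8189  1.0169  0.037 ] [-4.15 -3.18  8.05] 39.978806376457214 0.015545080234241017 [ 0.44722742 -0.13793059  0.11170667] 0.8673292465007592
```

{"api": "jog_arm", "payload": {
  "motion": [
    [0, 0, 0, 0, 0, 0.05, -1],
    [0, 0, 0, 0, 0, 0.05, -1],
    [0, 0, 0, 0, 0, 0.03, -1],
    [0, 0, 0, 0, 0, 0, -1]
  ]
}}

```text
time_s: 44.0
ee_pos: [0.4472, -0.1378, 0.1117]
eef_rot: [3.141, 0.001, 0.741]
force: [-5.9, -2.8, 8.4]
grip_width: 0.0161
grip_force: 40.0
```

```bash
python3 mo.py; python3 -c "
from h import *
snap('side','sp.png')"
```

```text
[-0.7544  1.1983 -0.0087] [-5.88 -2.8   8.45] 39.98421370983124 0.01613493310975208 [ 0.44715495 -0.13784533  0.11169863] 0.7408863464333957
```

{"api": "jog_arm", "payload": {
  "motion": [
    [0, 0, 0, 0, 0, 0.02, -1],
    [0, 0, 0, 0, 0, 0.01, -1],
    [0, 0, 0, 0, 0, 0, -1]
  ]
}}

```text
time_s: 44.35
ee_pos: [0.4471, -0.1378, 0.1117]
eef_rot: [3.141, 0.001, 0.712]
force: [-5.2, -3.2, 7.9]
grip_width: 0.0158
grip_force: 40.0
```

```bash
python3 mo.py
```

```text
[-0.6998  1.1629  0.1377] [-5.17 -3.18  7.91] 39.99633729457855 0.015797475172885437 [ 0.44712408 -0.13782007  0.11169143] 0.7117469351033918
```

{"api": "jog_arm", "payload": {
  "motion": [
    [0, 0, 0, 0, 0, 0.02, -1],
    [0, 0, 0, 0, 0, 0.01, -1],
    [0, 0, 0, 0, 0, 0, -1]
  ]
}}

```text
time_s: 44.65
ee_pos: [0.4471, -0.1378, 0.1117]
eef_rot: [3.141, 0.001, 0.682]
force: [-5.4, -3.0, 7.5]
grip_width: 0.0158
grip_force: 40.0
```

```bash
python3 mo.py
```

```text
[-0.7081  1.1781  0.1256] [-5.35 -3.    7.54] 39.99697923660278 0.01576087862719337 [ 0.44710673 -0.13781165  0.11168885] 0.6816798020126451
```

{"api": "jog_arm", "payload": {
  "motion": [
    [0, 0, 0, 0, 0, 0.02, -1],
    [0, 0, 0, 0, 0, 0.01, -1],
    [0, 0, 0, 0, 0, 0, -1]
  ]
}}

```text
time_s: 44.95
ee_pos: [0.4471, -0.1378, 0.1117]
eef_rot: [3.141, 0.001, 0.652]
force: [-5.3, -2.8, 9.1]
grip_width: 0.0158
grip_force: 40.1
```

```bash
python3 mo.py
```

```text
[-0.6826  1.3553  0.3082] [-5.3  -2.83  9.08] 40.065997838974 0.01578099526509891 [ 0.44707727 -0.13782227  0.11171685] 0.6519990129214928
```

{"api": "jog_arm", "payload": {
  "motion": [
    [0, 0, 0, 0, 0, 0.03, -1],
    [0, 0, 0, 0, 0, 0, -1]
  ]
}}

```text
time_s: 45.15
ee_pos: [0.447, -0.1378, 0.1117]
eef_rot: [3.141, 0.001, 0.622]
force: [-5.9, -2.0, 9.3]
grip_width: 0.0155
grip_force: 40.6
```

```bash
python3 mo.py
```

```text
[-0.733   1.3603  0.769 ] [-5.93 -2.04  9.33] 40.636374950408936 0.015499695034394701 [ 0.44703497 -0.13781944  0.11169377] 0.6219721515516687
```

{"api": "jog_arm", "payload": {
  "motion": [
    [0, 0, 0, 0, 0, -0.04, -1],
    [0, 0, 0, 0, 0, -0.04, -1],
    [0, 0, 0, 0, 0, 0, -1]
  ]
}}

```text
time_s: 45.45
ee_pos: [0.4471, -0.1378, 0.1117]
eef_rot: [3.141, 0.001, 0.703]
force: [-5.6, -4.0, 7.7]
grip_width: 0.0155
grip_force: 40.0
```

```bash
python3 mo.py
```

```text
[-0.7631  1.2351  0.1334] [-5.58 -3.95  7.73] 40.002511739730835 0.015514306280930177 [ 0.44714028 -0.13782726  0.11169139] 0.7034522226212616
```

{"api": "jog_arm", "payload": {
  "motion": [
    [0, 0, 0, 0, 0, -0.03, -1],
    [0, 0, 0, 0, 0, 0, -1]
  ]
}}

```text
time_s: 45.65
ee_pos: [0.4472, -0.1378, 0.1117]
eef_rot: [3.141, 0.001, 0.733]
force: [-5.7, -3.0, 7.9]
grip_width: 0.0156
grip_force: 40.0
```

```bash
python3 mo.py
```

```text
[-0.7454  1.1032  0.0658] [-5.73 -2.99  7.94] 39.992133378982544 0.015579693295620253 [ 0.44717616 -0.137838    0.11171627] 0.7330360438823396
```

{"api": "jog_arm", "payload": {
  "motion": [
    [0, 0, 0, 0, 0, -0.03, -1],
    [0, 0, 0, 0, 0, 0, -1]
  ]
}}

```text
time_s: 45.85
ee_pos: [0.4472, -0.1379, 0.1117]
eef_rot: [3.141, 0.001, 0.763]
force: [-6.8, -3.7, 8.0]
grip_width: 0.0157
grip_force: 40.0
```

```bash
python3 mo.py
```

```text
[-0.7569  1.1314  0.1079] [-6.82 -3.7   7.98] 39.99152719974518 0.015678955147267807 [ 0.44719746 -0.13785557  0.11173113] 0.7630211814855514
```

{"api": "jog_arm", "payload": {
  "motion": [
    [0, 0, 0, 0, 0, -0.03, -1],
    [0, 0, 0, 0, 0, 0, -1]
  ]
}}

```text
time_s: 46.05
ee_pos: [0.4472, -0.1379, 0.1117]
eef_rot: [3.141, 0.001, 0.793]
force: [-5.0, -2.7, 7.4]
grip_width: 0.0155
grip_force: 40.0
```

```bash
python3 mo.py
python3 - <<'E'
from h import *
s,m=snap('side','sp2.png');w,mw=snap('wrist','wp.png')
f=lambda i:cv2.resize(i[180:250,270:350],(400,350),interpolation=cv2.INTER_CUBIC)
u,v=w2px(m,[(.45,-.09,.1)])[0].astype(int)
g=lambda n:cv2.resize(cv2.imread('pics/'+n)[v-35:v+35,u-40:u+40],(400,350),interpolation=cv2.INTER_CUBIC)
cv2.imwrite('pics/mp.png',np.vstack([np.hstack([g('sk.png'),g('sp2.png')]),cv2.resize(w[150:240,150:450,::-1],(800,240))]))
E
```

```text
[-0.7899  1.1011  0.1169] [-5.02 -2.66  7.44] 39.99097287654877 0.015535649238363314 [ 0.44717109 -0.13787979  0.11168702] 0.7929650914076536
```

View pics/mp.png

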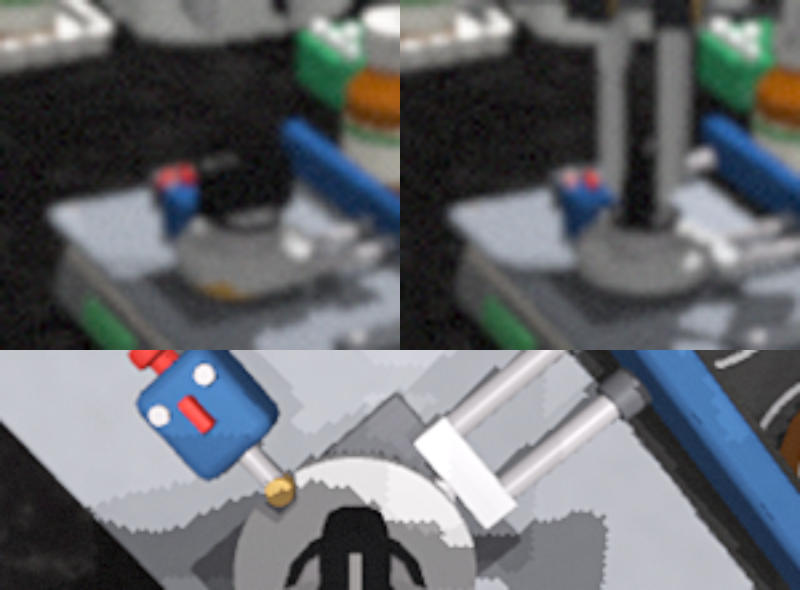

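The wrist crop shows the pin's brass tip at the disc rim near (280,490), but I can't tell whether it has dropped. I'll measure the tip and red handle against the earlier picture.

Run:
```python
from h import *
ax=np.array([.4475,-.1372])
def meas(f,m):
    im=cv2.imread('pics/'+f);h=cv2.cvtColor(im,cv2.COLOR_BGR2HSV)
    roi=np.zeros(im.shape[:2],'uint8');u,v=w2px(m,[(.447,-.09,.09)])[0].astype(int);cv2.circle(roi,(u,v),70,1,-1)
    H,S,V=cv2.split(h)
    for n,mk in dict(brass=(H>12)&(H<28)&(S>110)&(V>90),red=((H<6)|(H>174))&(S>150)&(V>90),blue=(H>95)&(H<125)&(S>120)&(V>60)).items():
        k,l,s,c=cv2.connectedComponentsWithStats((mk&(roi>0)).astype('uint8'))
        for i in range(1,k):
            if s[i,4]>8:
                w=px2w(m,c[i],.095)[0,:2];print(f,n,s[i,4],c[i].round(1),w,'r',np.linalg.norm(w-ax).round(4))
mw=ctrl.camera_model('wrist');meas('wp.png',mw)
# model of the earlier picture: same hand-camera offset, rebuilt from the two tool poses
o=ctrl.get_obs()
def T(p,e):
    t=np.eye(4);t[:3,:3]=R.from_euler('xyz',e).as_matrix();t[:3,3]=p;return t
W=np.eye(4);W[:3,:3]=cv2.Rodrigues(np.array(mw['rvec'],float))[0];W[:3,3]=np.ravel(mw['tvec'])
M=W@T(o['ee_pos'],o['eef_rot'])@np.linalg.inv(T([.44799,-.13619,.2025],[3.14002,.000518,1.5707]))
meas('wk.png',dict(intrinsics=mw['intrinsics'],rvec=cv2.Rodrigues(M[:3,:3])[0],tvec=M[:3,3]))
```

```text
wp.png brass 91 [254.8 202.7] [ 0.4535 -0.1036] r 0.0341
wp.png red 201 [207.8 149.7] [ 0.4571 -0.057 ] r 0.0808
wp.png red 88 [223.2 173.6] [ 0.4528 -0.0748] r 0.0626
wp.png blue 1372 [229.  171.9] [ 0.4564 -0.0767] r 0.0612
wk.png brass 40 [284.6 172.4] [ 0.4496 -0.0974] r 0.0399
wk.png red 150 [288.2 124.3] [ 0.4528 -0.052 ] r 0.0854
wk.png red 32 [287.1 142.3] [ 0.4519 -0.0686] r 0.0687
wk.png blue 600 [286.4 150.2] [ 0.4512 -0.076 ] r 0.0613
```

The pin tip and handle are now 5–6 mm further in relative to the block, so the pin has dropped into the notch. I turn back to mid-notch, release and back off.

{"api": "jog_arm", "payload": {
  "motion": [
    [0, 0, 0, 0, 0, 0.05, -1],
    [0, 0, 0, 0, 0, 0.05, -1],
    [0, 0, 0, 0, 0, 0, -1],
    [0, 0, 0, 0, 0, 0, -0.3],
    [0, 0, 0, 0, 0, 0, -0.3]
  ]
}}

```text
time_s: 46.65
ee_pos: [0.4473, -0.1373, 0.111]
eef_rot: [3.141, -0.0, 0.692]
force: [0.8, 0.0, -0.3]
grip_width: 0.0286
grip_force: 0.0
```

{"api": "jog_arm", "payload": {
  "motion": [
    [0, 0, 0, 0, 0, 0, -0.3],
    [0, 0, -0.035, 0, 0, 0, -0.2],
    [0, 0, -0.04, 0, 0, 0, -0.2],
    [0, 0, -0.02, 0, 0, 0, -0.2]
  ]
}}

```text
time_s: 47.05
ee_pos: [0.4479, -0.1375, 0.2088]
eef_rot: [3.139, -0.002, 0.692]
force: [1.1, -0.9, -0.3]
grip_width: 0.0379
grip_force: 0.0
```

{"api": "jog_arm", "payload": {
  "motion": [
    [0, 0, 0, 0, 0, -0.14, -0.2],
    [0, 0, 0, 0, 0, -0.14, -0.2],
    [0, 0, 0, 0, 0, -0.14, -0.2],
    [0, 0, 0, 0, 0, -0.14, -0.2],
    [0, 0, 0, 0, 0, -0.14, -0.2]
  ]
}}

```text
time_s: 47.55
ee_pos: [0.4472, -0.1372, 0.2057]
eef_rot: [-3.141, -0.0, 1.398]
force: [-0.5, 1.0, -0.0]
grip_width: 0.0377
grip_force: 0.0
```

{"api": "jog_arm", "payload": {
  "motion": [
    [0, 0, 0, 0, 0, -0.14, -0.2],
    [0, 0, 0, 0, 0, -0.03, -0.2],
    [-0.04, 0, 0, 0, 0, 0, -0.2],
    [-0.03, 0, 0, 0, 0, 0, -0.2],
    [0, 0, 0, 0, 0, 0, -0.2]
  ]
}}

```text
time_s: 48.05
ee_pos: [0.4464, -0.2097, 0.2056]
eef_rot: [-3.141, 0.0, 1.556]
force: [0.3, 0.9, 0.2]
grip_width: 0.0374
grip_force: 0.0
```

```bash
python3 mo.py
python3 - <<'E'
from h import *
a,m=snap('wrist','wf.png');t,_=snap('top','tf.png');s,_=snap('side','sf.png')
A=a[20:320,110:510,::-1];T=cv2.resize(t[140:260,110:270,::-1],(400,300));S=cv2.resize(s[150:300,190:390,::-1],(400,300))
B=cv2.resize(a[100:220,200:360,::-1],(400,300),interpolation=cv2.INTER_CUBIC)
cv2.imwrite('pics/mf.png',np.vstack([np.hstack([A,T]),np.hstack([S,B])]))
E
```

```text
[-0.0782  0.0204  0.054 ] [0.3  0.94 0.17] 0.0 0.03741773092642843 [ 0.44639682 -0.2097275   0.20559024] 1.5562397623226873
```

View pics/mf.png

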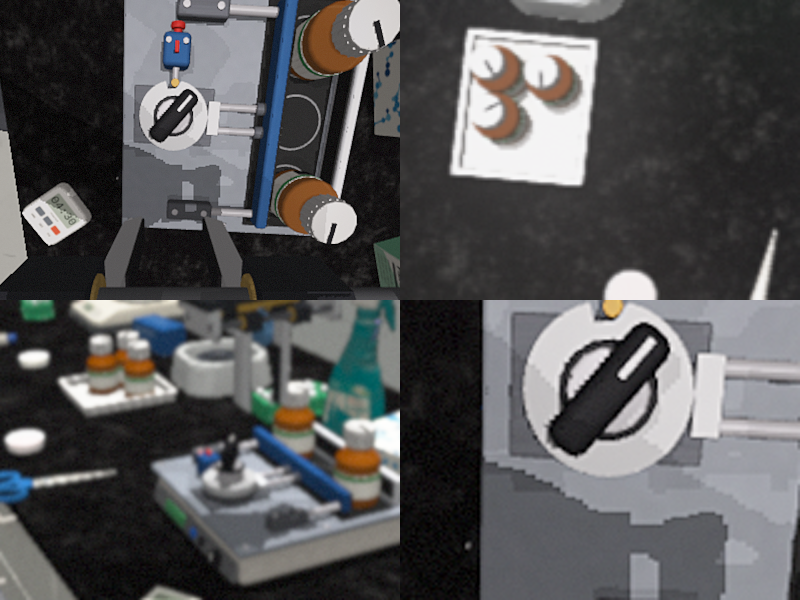

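The final views show the brass pin tip sitting in the disc's notch at (612,308), both tight bottles held between bar and fence, and three upright bottles in the tray. One check of the knob angle from the bar's outline before I hand in.

Run:
```python
from h import *
m=ctrl.camera_model('wrist');im=cv2.imread('pics/wf.png')
def white(): 
    g=im[100:220,200:360].min(axis=2)
    k,l,s,c=cv2.connectedComponentsWithStats((im[100:220,200:360].max(axis=2)<70).astype('uint8'))
    u,v=w2px(m,[(.4475,-.1372,.132)])[0]-[200,100]
    i=max(range(1,k),key=lambda i:s[i,4]*(np.hypot(*(c[i]-[u,v]))<15))
    e=px2w(m,[(c[i]+[200,100])],.132);box=cv2.minAreaRect(np.argwhere(l==i)[:,::-1].astype('float32'));print(s[i],box)
    P=cv2.boxPoints(box)+[200,100];W=px2w(m,P,.125)[:,:2];d=[W[1]-W[0],W[2]-W[1]];d=max(d,key=np.linalg.norm);print(d,np.arctan2(d[1],d[0])%np.pi)
white()
```

```text
[  59    9   49   53 1154] ((83.24612426757812, 35.06476593017578), (38.7847785949707, 57.92267608642578), 14.743562698364258)
[0.0138 0.0464] 1.2817138848001695
```

Run:
```python
from h import *
m=ctrl.camera_model('wrist');im=cv2.imread('pics/wf.png')
k,l,s,c=cv2.connectedComponentsWithStats((im.min(axis=2)>140).astype('uint8'))
for i in range(1,k):
    if 15<s[i,4]<250 and abs(c[i][0]-294)<8 and abs(c[i][1]-124)<8:
        q=np.argwhere(l==i)[:,::-1].astype('float32');v=cv2.fitLine(q,cv2.DIST_L2,0,.01,.01).ravel()
        W=px2w(m,[v[2:]-8*v[:2],v[2:]+8*v[:2]],.132);d=W[1]-W[0];a=np.arctan2(d[1],d[0])%np.pi
        print(s[i],c[i],'bar yaw',a,'knob angle',np.pi-.074-a)
```

```text
[287 115  15  17  76] [294.10526316 123.06578947] bar yaw 0.8345388978134691 knob angle 2.233053755776324
```

Run:
```python
from h import *
mw=ctrl.camera_model('wrist');o=ctrl.get_obs()
def T(p,e):
    t=np.eye(4);t[:3,:3]=R.from_euler('xyz',e).as_matrix();t[:3,3]=p;return t
W=np.eye(4);W[:3,:3]=cv2.Rodrigues(np.array(mw['rvec'],float))[0];W[:3,3]=np.ravel(mw['tvec'])
def mod(p,e):
    M=W@T(o['ee_pos'],o['eef_rot'])@np.linalg.inv(T(p,e));return dict(intrinsics=mw['intrinsics'],rvec=cv2.Rodrigues(M[:3,:3])[0],tvec=M[:3,3])
for f,m in (('wf.png',mw),('wk.png',mod([.44799,-.13619,.2025],[3.14002,.000518,1.5707])),('w0.png',mod([.4484,-.1323,.2052],[-3.141,0,1.572])),('w1.png',mod([.4472,-.1357,.2004],[-3.1416,-.0003,1.5685]))):
    im=cv2.imread('pics/'+f);u,v=w2px(m,[(.4475,-.1372,.132)])[0]
    k,l,s,c=cv2.connectedComponentsWithStats((im.min(axis=2)>125).astype('uint8'))
    for i in range(1,k):
        if 15<s[i,4]<200 and np.hypot(c[i][0]-u,c[i][1]-v)<30:
            q=np.argwhere(l==i)[:,::-1].astype('float32');r=cv2.fitLine(q,cv2.DIST_L2,0,.01,.01).ravel()
            P=px2w(m,[r[2:4]-8*r[:2],r[2:4]+8*r[:2]],.132);d=P[1]-P[0];print(f,s[i],c[i].round(1),'yaw',np.arctan2(d[1],d[0])%np.pi)
```

```text
wf.png [287 115  15  17  78] [294.2 122.9] yaw 0.8402880259916029
wf.png [267 119  17  20 147] [273.9 127.2] yaw 0.834008487679333
wf.png [282 133  18  20 145] [292.1 144.1] yaw 0.8491414759301341
wk.png [258 218  18   4  42] [266.7 219.9] yaw 3.0502978458394447
w0.png [281 201   3  18  46] [281.8 210.2] yaw 1.5980004981921065
w0.png [267 205   6  22  88] [270.2 215.4] yaw 1.5707963267948966
w0.png [291 205   6  22 106] [293.1 215.5] yaw 1.5775076354262183
w1.png [276 199  17   4  28] [283.9 200.2] yaw 3.0769347071658117
w1.png [259 219  18   5  47] [267.6 221. ] yaw 3.063736164046823
```

The bar now reads yaw 0.84 against 3.06 when open, so the knob is at about 2.22 rad, close to the 2.2 limit. I regrip once more to seat it further into the notch.

{"api": "jog_arm", "payload": {
  "motion": [
    [0.036, 0.0005, 0, 0, 0, 0, -0.2],
    [0.036, 0, 0, 0, 0, 0.13, -0.2],
    [0, 0, 0, 0, 0, 0.14, -0.2],
    [0, 0, 0, 0, 0, 0.14, -0.2],
    [0, 0, 0, 0, 0, 0.14, -0.2]
  ],
  "squeeze": 60
}}

```text
time_s: 48.7
ee_pos: [0.4478, -0.134, 0.206]
eef_rot: [3.141, -0.0, 1.007]
force: [0.5, 0.3, 0.4]
grip_width: 0.0374
grip_force: 0.0
```

{"api": "jog_arm", "payload": {
  "motion": [
    [0, 0, 0, 0, 0, 0.14, -0.2],
    [0, 0, 0.035, 0, 0, 0.03, -0.2],
    [0, 0, 0.035, 0, 0, 0, -0.2],
    [0, 0, 0.023, 0, 0, 0, -0.2],
    [0, 0, 0, 0, 0, 0, -0.2]
  ]
}}

```text
time_s: 49.2
ee_pos: [0.4464, -0.1339, 0.1105]
eef_rot: [-3.137, 0.002, 0.842]
force: [-0.4, 0.0, 0.2]
grip_width: 0.0375
grip_force: 0.0
```

{"api": "jog_arm", "payload": {
  "motion": [
    [0, 0, 0, 0, 0, 0, -1],
    [0, 0, 0, 0, 0, 0, -1],
    [0, 0, 0, 0, 0, 0, -1],
    [0, 0, 0, 0, 0, 0, -1]
  ]
}}

```text
time_s: 49.6
ee_pos: [0.4489, -0.1358, 0.1142]
eef_rot: [3.138, -0.001, 0.842]
force: [3.1, -2.2, 3.8]
grip_width: 0.0154
grip_force: 60.0
```

```bash
python3 mo.py
```

```text
[-0.3356 -0.5495  0.0056] [ 3.13 -2.19  3.81] 59.99521315097809 0.01539586500155172 [ 0.44890263 -0.13579449  0.11417083] 0.8416802986939238
```

{"api": "jog_arm", "payload": {
  "motion": [
    [0, 0, 0, 0, 0, 0.04, -1],
    [0, 0, 0, 0, 0, 0.04, -1],
    [0, 0, 0, 0, 0, 0.04, -1],
    [0, 0, 0, 0, 0, 0, -1]
  ]
}}

```text
time_s: 50.0
ee_pos: [0.449, -0.1359, 0.1142]
eef_rot: [3.138, -0.002, 0.72]
force: [4.6, -1.9, 2.4]
grip_width: 0.0154
grip_force: 60.0
```

```bash
python3 mo.py
```

```text
[-0.577  -0.7286  0.0437] [ 4.56 -1.87  2.41] 59.99909698963165 0.015405157990090913 [ 0.44902286 -0.13593438  0.11417678] 0.720251947870729
```

{"api": "jog_arm", "payload": {
  "motion": [
    [0, 0, 0, 0, 0, 0.03, -1],
    [0, 0, 0, 0, 0, 0.02, -1],
    [0, 0, 0, 0, 0, 0, -1],
    [0, 0, 0, 0, 0, 0, -0.3],
    [0, 0, 0, 0, 0, 0, -0.3]
  ]
}}

```text
time_s: 50.5
ee_pos: [0.4478, -0.1353, 0.1132]
eef_rot: [3.141, -0.0, 0.672]
force: [0.6, -1.0, -0.1]
grip_width: 0.0284
grip_force: 0.0
```

{"api": "jog_arm", "payload": {
  "motion": [
    [0, 0, 0, 0, 0, 0, -0.3],
    [0, 0, -0.035, 0, 0, 0, -0.2],
    [0, 0, -0.04, 0, 0, 0, -0.2],
    [0, 0, -0.02, 0, 0, 0, -0.2],
    [0, 0, 0, 0, 0, -0.14, -0.2]
  ]
}}

```text
time_s: 51.0
ee_pos: [0.4487, -0.1356, 0.2108]
eef_rot: [3.137, -0.002, 0.812]
force: [-1.3, 0.1, 0.6]
grip_width: 0.0377
grip_force: 0.0
```

{"api": "jog_arm", "payload": {
  "motion": [
    [0, 0, 0, 0, 0, -0.14, -0.2],
    [0, 0, 0, 0, 0, -0.14, -0.2],
    [0, 0, 0, 0, 0, -0.14, -0.2],
    [0, 0, 0, 0, 0, -0.14, -0.2],
    [0, 0, 0, 0, 0, -0.14, -0.2]
  ]
}}

```text
time_s: 51.5
ee_pos: [0.4477, -0.1352, 0.2078]
eef_rot: [-3.141, -0.0, 1.518]
force: [0.9, -1.1, -0.1]
grip_width: 0.0377
grip_force: 0.0
```

{"api": "jog_arm", "payload": {
  "motion": [
    [0, 0, 0, 0, 0, -0.03, -0.2],
    [-0.04, 0, 0, 0, 0, 0, -0.2],
    [-0.03, 0, 0, 0, 0, 0, -0.2],
    [0, 0, 0, 0, 0, 0, -0.2],
    [0, 0, 0, 0, 0, 0, -0.2]
  ]
}}

```text
time_s: 52.0
ee_pos: [0.4455, -0.2054, 0.2076]
eef_rot: [-3.141, -0.0, 1.538]
force: [-0.2, 0.9, -0.1]
grip_width: 0.0375
grip_force: 0.0
```

```bash
python3 mo.py
python3 - <<'E'
from h import *
im,m=snap('wrist','wg.png');im=im[:,:,::-1];u,v=w2px(m,[(.4475,-.1372,.132)])[0]
k,l,s,c=cv2.connectedComponentsWithStats((im.min(axis=2)>125).astype('uint8'))
for i in range(1,k):
    if 15<s[i,4]<200 and np.hypot(c[i][0]-u,c[i][1]-v)<30:
        q=np.argwhere(l==i)[:,::-1].astype('float32');r=cv2.fitLine(q,cv2.DIST_L2,0,.01,.01).ravel()
        P=px2w(m,[r[2:4]-8*r[:2],r[2:4]+8*r[:2]],.132);d=P[1]-P[0];print(s[i],'yaw',np.arctan2(d[1],d[0])%np.pi)
h=cv2.cvtColor(np.ascontiguousarray(im),cv2.COLOR_BGR2HSV);H,S,V=cv2.split(h);ax=np.array([.4475,-.1372])
u,v=w2px(m,[(.447,-.09,.09)])[0]
for n,mk in dict(brass=(H>12)&(H<28)&(S>110)&(V>90),blue=(H>95)&(H<125)&(S>120)&(V>60)).items():
    k,l,s,c=cv2.connectedComponentsWithStats(mk.astype('uint8'))
    for i in range(1,k):
        if s[i,4]>8 and np.hypot(c[i][0]-u,c[i][1]-v)<60: w=px2w(m,c[i],.095)[0,:2];print(n,s[i,4],w,np.linalg.norm(w-ax))
E
```

```text
[-0.094   0.0767 -0.023 ] [-0.19  0.93 -0.08] 0.0 0.03747460526054366 [ 0.44554053 -0.20539839  0.20760844] 1.5384976874061764
[287 120  15  17  74] yaw 0.834008487679333
[267 124  17  20 144] yaw 0.7960360599729885
[282 138  18  20 136] yaw 0.8220309826214948
brass 51 [ 0.45   -0.1056] 0.031698738145232205
blue 716 [ 0.4521 -0.078 ] 0.05937844726834812
```

```bash
python3 -c "
from station import ctrl
print(ctrl.hand_in())"
```

```text
the job is handed in; nothing more can be done
None
```

I handed the job in: the two tight-capped bottles are clamped in the shaker bay, the three loose-capped ones stand in the spill tray, and the index pin is in its notch, but the knob came to rest at only about 2.23 rad against the 2.2 limit, and the hand-in returned no verdict.

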